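# Make up a vial carrier and weigh it on the hanging spring scale

## Robot

A 7-joint arm with a two-finger parallel gripper is mounted at the origin on the work surface. World frame = base frame: x ahead of the robot, y to its left, z up, the work surface at z = 0. Lengths are in m, angles in rad, forces in N, time in s.
With the tool pointing down it reaches from about 0.425 to 0.925 m from the base axis. Payload 6.8 kg.
Tool frame: the origin (TCP) lies between the finger pads; the fingertips stand 22 mm ahead of it and the grasp point (between the pads) lies 3 mm ahead of it (bot.tip_reach is the distance from the TCP to the fingertips, in m); z points along the fingers, x is the direction in which the jaws open and shut, and the axes are right-handed (so a half turn about z gives the same grasp; the last joint's range is limited). The gripper opens to 85 mm and grips with 20 to 120 N. Pads are 22 mm wide; open, the fingers measure 114 mm over their backs; the gripper's body (76 mm by 85 mm) begins 54 mm behind the grasp point. The pads swing forward as they close: fully open they stand 13 mm farther back than shut.
Start: joints at [1.14, 0.477, 0.022, 1.555, -0.011, 1.109, -0.083], TCP at [0.214, -0.64, 0.253] pointing down, gripper open.
Joint ranges: [-2.96, 2.96], [-0.34, 2.1], [-1.41, 1.46], [0.24, 2.44], [-1.37, 4.51], [0.17, 1.92], [-2.96, 2.96]. Speed limits (rad/s): [2.39, 2.39, 3.14, 3.14, 3.14, 3.14, 3.14].

## Interface

Orientations are given as a unit quaternion [w, x, y, z].
In Python, from station import bot gives the robot as it stands.
- The arm moves only by the tool step_arm, never from a script. Its argument "targets" is a list of rows, each a list of 5 numbers: the shift along the tool's x, y, z in mm, then the turn about the tool's z in degrees, then the closure, from 0 (fully open) to 1 (shut). In form: [[dx, dy, dz, spin, jaw], ...]. A call has 1 to 20 rows; each row is the pose to reach, as a shift and turn from the pose commanded when the call began, along the tool's axes at that moment; what a row does not reach only later rows make up. A row lasts 1/12 s, in which the tool goes at most 41.7 mm and 7.16 degrees, less where a joint would pass 70% of its speed; a pose out of reach is approached as far as the arm can. A call with a gripper value outside its range is refused whole. The fingers move at their own pace and stop on an object; "newtons" is the grip in N (left out, the last holds). Time passes only in rows, so rows that repeat a pose let the fingers close. It gives the time, the measured TCP pose, the force and the opening at its end, in the units of the state.
- bot.get_obs(): the state, without advancing time (a new reading comes with each control period).
- bot.read_camera(name): name is "side" or "top"; returns a dict with "frame" (420x560x3 uint8, red, green, blue), "z_map" (420x560 float32, m along the optical axis (not along the pixel's ray), 0 where there is no reading), "fov_y" (degrees; the focal length in pixels is half the picture's height over the tangent of half this angle, whatever the lens; pixels are square), "cx", "cy" (the principal point, pixels), "R" (3x3) and "t" (3): a world point X has camera coordinates R X + t. Camera axes: x right, y down, z forward; pixel columns grow to the right and rows downward; lengths in m; the calibration is good to about 2 mm. A picture is of the moment at which its call begins.
- bot.hand_in(): hands the job in, once; it reports no verdict.
The state is a dict: "t": time; "q": joint angles; "joint_vel": joint speeds; "joint_torque": joint torques, N m; "eef_pos": TCP position; "tool_rot": TCP orientation; "contact_force": force on the tool from outside, world axes, zero at the start; "torque": the same for the moment, N m; "gripper_width": opening from 0.0 (shut) to 1.0 (fully open).
Only numpy, scipy, OpenCV 4.12 (cv2) and the standard library are available. Lean on these libraries where they do the work, as an engineer would, in place of code of your own. Each camera call takes 0.05 s, during which the arm holds its last target.

## Task

First put the loose short vial upright and fully down into the empty cup of the two-cup carrier while the carrier stands on the bench. Then hang the carrier by its wire loop on the hook of the spring scale and lower it slowly, so that the pointer never drops or jerks, until the scale carries all the weight; let go and leave it hanging still and level. Keep carrier and vial upright throughout and leave the tall bottle, the wide jar and the tip box where they stand.

Things in the scene. Friction and masses are not known exactly. Their poses are not given: they have to be found in the camera images.
- scale: Fixed spring scale on a gallows stand. Origin on the bench straight under the hook's saddle; z up; the hook opens to -x, so the carrier comes in along +x. Grey base plate 10 mm thick, x -70..130, y -195..45 mm. Round post, radius 13, at x 50, y -155, to z 470; a 30 mm square beam at z 430..460 joins it to the white housing.
- housing (a point): Centre of the underside of the white scale housing, axes of the scale: scale x 42, y 0, z 340 mm. The housing is 56 (x) by 74 (y) by 160 (z) mm, reaching up to z 500. It stands just behind and above the hook: a gripper held upright over the hook strikes it, one leaning back 35 to 45 degrees to the -x side clears it. Pointer and marks are on its faces.
- hook (a joint): Downward travel of hook and pointer against the spring, m: 0 unloaded, stop at 0.06. Spring 180 N/m (5.45 mm per 100 g), lightly damped. The full carrier (about 0.33 to 0.56 kg, varies) pulls it down 18 to 31 mm. Hook speed over 0.2 m/s counts as a drop or jerk.
- hook_seat (a point): Moves with the hook, axes of the scale. Where the centre line of the carrier's loop bar rests in the saddle: scale x 0, y 0, z 200 mm unloaded. The hook is 7 mm round wire in the plane y 0: it passes 7 mm under this point (centre line); the upturned tip ends 22 mm to -x, its top 12 mm above this point; the shank rises 32 mm to +x, up into the housing 140 mm above.
- carrier: Loose two-cup carrier. Origin: centre of the underside, z up. Grey tray 56 (x) by 146 (y) by 6 mm. Round cups at y +46 (empty) and y -46 (holds a fixed vial like the loose one, top at z 86): outside 48, inside 42 mm, rim z 31, inner floor z 6. In the middle an upright closed loop of 7 mm wire in the yz plane, uprights at y +-16, with a black grip roller on top, up to z 155.
- carrier_bar (a point): Centre of the loop's top bar, axes of the carrier: 7 mm thick, 25 mm clear length along y, 118 mm above the carrier's underside. The hook goes through the loop along the carrier's x and this bar rests in it. With one vial the carrier hangs askew, with both level.
- carrier_grip (a point): Centre of the black grip roller, 142 mm above the carrier's underside and 24 mm above the bar: cylinder of radius 13 mm, 20 mm long along the carrier's y. Grip it by its flat ends; the tool may lean at will about y.
- carrier_pocket (a point): Centre of the inner floor of the empty cup, axes of the carrier: the vial's origin comes here. The grip roller in the middle is in the way of an upright gripper over the cup: lean the tool some 25 degrees outwards (to the carrier's +y), fingers closing along the carrier's x.
- vial: The loose short vial: amber straight cylinder, diameter 36, height 80 mm including the white cap of the same diameter (top 20 mm). Origin: centre of its underside. About 0.09 kg. Stands in a group with jar and tall bottle, each in any of three places.
- tall_bottle: Bystander: amber bottle of diameter 44 mm with a neck and white cap, height 125 mm. Origin: centre of its underside.
- jar: Bystander: wide amber jar of diameter 60 mm, height 68 mm, white lid. Origin: centre of its underside.
- tip_box: Bystander: grey box 60 by 90 by 49 mm with rows of white tips on top. Origin: centre of its underside.
Not all that is in view belongs to the job. Of the things shaped like the carrier, the grey one is meant. Leave any yellow look-alike of the vial alone.

How it is judged:
On the way, in this order (a step that is already met when the one before it is completed fails the run):
1. the vial stands fully down in the empty cup, let go, with the carrier on the bench (distance between vial and carrier_pocket below 0.01 m and angle between the z axis of vial and the z axis of carrier, either way round below 0.15 rad and contact force between the fingers and vial below 0.3 N and height (world z) of carrier below 0.008 m), for 0.2 s.
2. the loop bar lies in the hook and the scale begins to carry the load (distance between carrier_bar and hook_seat below 0.012 m and value of joint hook above 0.006 m), for 0.1 s.
At the end, for the whole second after the job is handed in: Carrier hangs freely, bar in the saddle (12 mm), scale down 12 to 50 mm and at rest (pointer under 20, carrier under 40 mm/s), within 7 degrees of level, over 30 mm up; vial upright and down in its cup (10 mm); all released; bottle, jar, tip box within 30 mm of their start (distance between carrier_bar and hook_seat below 0.012 m and value of joint hook between 0.012 and 0.05 m and velocity of joint hook between -0.02 and 0.02 m/s and height (world z) of carrier above 0.03 m and angle between carrier's own z axis and vertical below 0.12 rad and linear speed of carrier below 0.04 m/s and distance between vial and carrier_pocket below 0.01 m and angle between the z axis of vial and the z axis of carrier, either way round below 0.15 rad and contact force between the fingers and carrier below 0.1 N and distance of each of tall_bottle, jar, tip_box from where it was at the start of the episode below 0.03 m); the robot touches nothing.
It fails at once if the pointer drops or jerks (hook faster than 0.2 m/s) (velocity of joint hook above 0.2 m/s or velocity of joint hook below -0.2 m/s).
It fails at once if the vial or the carrier is tipped by more than 34 degrees (angle between any of vial, carrier's own z axis and vertical above 0.6 rad).
It fails at once if a bystander is moved more than 30 mm or tipped over (distance of any of tall_bottle, jar, tip_box from where it was at the start of the episode above 0.03 m or angle between any of tall_bottle, jar, tip_box's own z axis and vertical above 0.4 rad).
It also fails if it takes over 64 s, if anything falls off the work surface, if the arm or the gripper's body presses on something with over 40 N, if the wrist force passes 120 N, or if a joint passes its speed limit or range.

## Working session

There is one attempt and no reset: what is moved stays moved. The work goes in short steps, Python scripts to look and compute and a tool call to move; the robot and the scene stay as the last step left them, time stands still between calls to the robot, and variables do not carry over. Pictures are saved under pics/ and viewed, and the job is handed in when it is done.

Besides the shell and the picture viewer there is one more tool, called after "Emit:" by a JSON object that holds its "fn" and its "kwargs", one argument or row to a line. step_arm: Moves the arm, as the interface text tells. Its arguments: {"type":"object","properties":{"targets":{"type":"array"},"newtons":{"type":"number"}},"required":["targets"]}

```bash
ls -la; mkdir -p pics; python3 - <<'E'
from station import bot
import cv2,numpy as np
print(bot.get_obs())
for n in ("side","top"):
    c=bot.read_camera(n)
    cv2.imwrite(f"pics/{n}0.png",c["frame"][:,:,::-1])
    np.savez(f"{n}0.npz",**{k:c[k] for k in c})
    print(n,c["fov_y"],c["cx"],c["cy"],c["R"],c["t"],-c["R"].T@c["t"])
print(bot.tip_reach)
E
```

```text
total 12
drwxr-xr-x  3 agent agent 4096 Dec  7 13:18 .
drwxr-xr-x 23 root  root  4096 Dec  7 13:18 ..
drwxr-xr-x  2 agent agent 4096 Dec  7 13:18 pics
{'t': 0.0, 'q': array([ 1.13991048,  0.47783146,  0.02232722,  1.55649547, -0.01151255,
        1.10931756, -0.08310686]), 'joint_vel': array([-0.00054454,  0.00113923,  0.0015458 , -0.00031989, -0.00062991,
        0.00075933,  0.00021501]), 'joint_torque': array([ 4.44466541e-04, -5.96439493e+01,  1.60848476e+00, -2.81185770e+01,
        1.25244947e-02,  9.54562915e-03, -1.75245214e-05]), 'eef_pos': array([ 0.21392832, -0.63958869,  0.25228584]), 'tool_rot': array([-5.08871031e-04,  8.11550160e-01, -5.84281963e-01, -8.16381734e-04]), 'contact_force': array([-0.00800169,  0.18188503,  0.31126366]), 'torque': array([0.01985962, 0.01959555, 0.01735202]), 'gripper_width': 1.00143333112205}
side 44.32956647648904 282.36631536535265 203.7889230643926 [[-8.87736035e-01 -4.60352834e-01 -1.21978974e-05]
 [-2.50222957e-01  4.82547641e-01 -8.39366574e-01]
 [ 3.86410668e-01 -7.45132902e-01 -5.43565777e-01]] [0.492422   0.25648281 1.16157718] [0.05247283 0.96845207 0.8466827 ]
top 51.57178077366523 281.841470254173 218.00359068197136 [[ 0.02114484 -0.99974685  0.00768916]
 [-0.98107393 -0.02222932 -0.19235335]
 [ 0.19247558 -0.00347636 -0.98129561]] [0.1074068  0.54813093 1.21417627] [0.30178658 0.12378509 1.29607479]
0.022
```

View pics/side0.png

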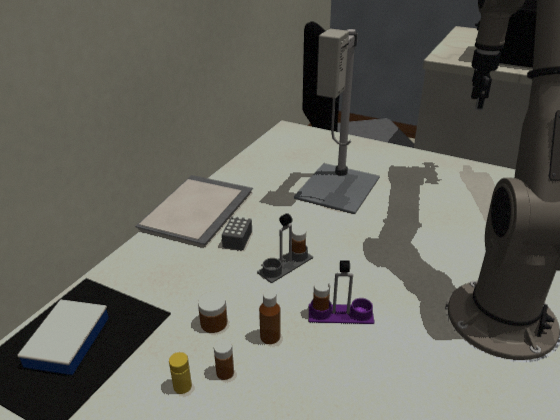

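View pics/top0.png

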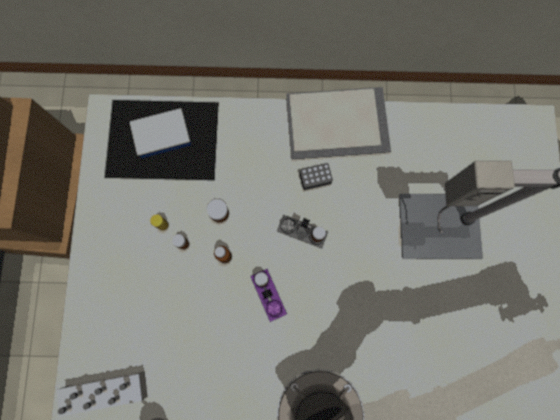

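The side view shows the grey carrier at about (285,250), with its empty cup at (271,267). The loose vial is at (224,360), next to the tall bottle (270,318), the jar (212,313) and the yellow decoy (180,372). The scale is at (335,100). In the top view the vial cap is at (181,241), the grey carrier at (303,229) with its empty cup at (288,225), and the scale base at (440,226).

```bash
cat > h.py <<'E'
import numpy as np,cv2
def cloud(c):
    z=np.asarray(c["z_map"],float);H,W=z.shape
    f=H/2/np.tan(np.radians(float(c["fov_y"]))/2)
    v,u=np.mgrid[:H,:W]
    P=np.stack([(u-c["cx"])/f*z,(v-c["cy"])/f*z,z],-1)
    X=(P-c["t"])@c["R"]
    X[z<=0]=np.nan
    return X
def proj(c,X):
    H=c["frame"].shape[0];f=H/2/np.tan(np.radians(float(c["fov_y"]))/2)
    p=np.asarray(X)@c["R"].T+c["t"]
    return np.stack([p[...,0]/p[...,2]*f+c["cx"],p[...,1]/p[...,2]*f+c["cy"]],-1)
def crop(c,u0,v0,u1,v1,s,fn):
    cv2.imwrite(fn,cv2.resize(c["frame"][v0:v1,u0:u1,::-1],None,fx=s,fy=s,interpolation=cv2.INTER_CUBIC))
E
python3 - <<'E'
from h import *
S=np.load("side0.npz");T=np.load("top0.npz")
XS=cloud(S);XT=cloud(T)
np.set_printoptions(precision=4,suppress=True)
for u,v in [(150,300),(350,100),(181,241),(217,209),(222,252),(318,233),(288,225),(316,175),(303,225),(440,226),(480,180)]:
    print("top",u,v,XT[v,u])
for u,v in [(224,350),(224,375),(271,267),(299,235),(287,220),(335,140),(334,95),(350,180)]:
    print("side",u,v,XS[v,u])
crop(S,200,170,400,330,4,"pics/s_car.png");crop(S,280,20,400,220,3,"pics/s_scale.png")
crop(T,260,180,340,260,7,"pics/t_car.png");crop(T,380,140,560,280,4,"pics/t_scale.png")
E
```

```text
top 150 300 [ 0.3031  0.4995 -0.0003]
top 350 100 [ 0.9406 -0.0894  0.0135]
top 181 241 [0.4676 0.4016 0.0821]
top 217 209 [0.5645 0.3069 0.07  ]
top 222 252 [0.4343 0.2793 0.1246]
top 318 233 [0.4983 0.0167 0.0866]
top 288 225 [0.5339 0.1002 0.005 ]
top 316 175 [0.68   0.0201 0.0469]
top 303 225 [0.5082 0.0628 0.1534]
top 440 226 [ 0.5398 -0.3567  0.0125]
top 480 180 [ 0.5412 -0.2565  0.497 ]
side 224 350 [0.461  0.4223 0.0791]
side 224 375 [0.4618 0.4284 0.0131]
side 271 267 [0.5413 0.0882 0.0046]
side 299 235 [0.4926 0.0297 0.0831]
side 287 220 [0.5064 0.0691 0.1484]
side 335 140 [ 0.5311 -0.2795  0.2025]
side 334 95 [ 0.528  -0.2439  0.3492]
side 350 180 [ 0.5198 -0.4059  0.0085]
```

View pics/s_car.png

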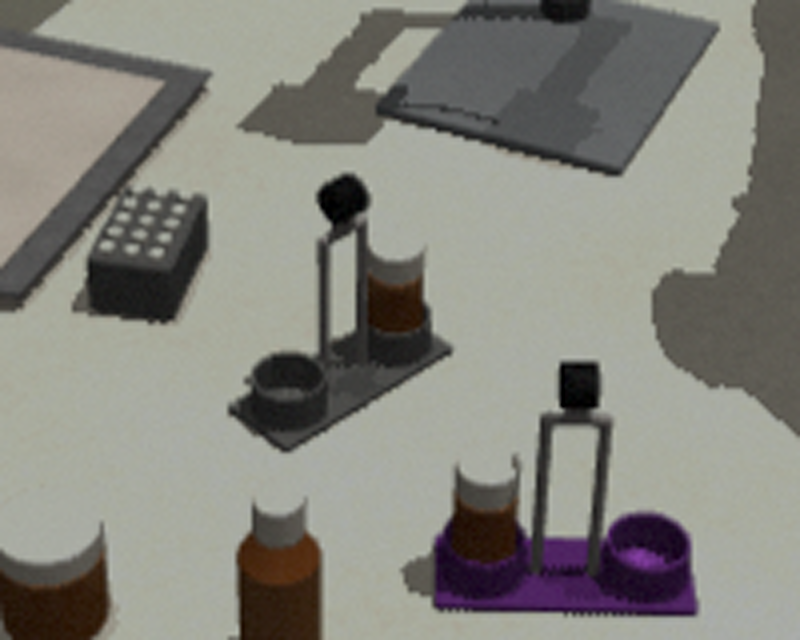

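View pics/s_scale.png

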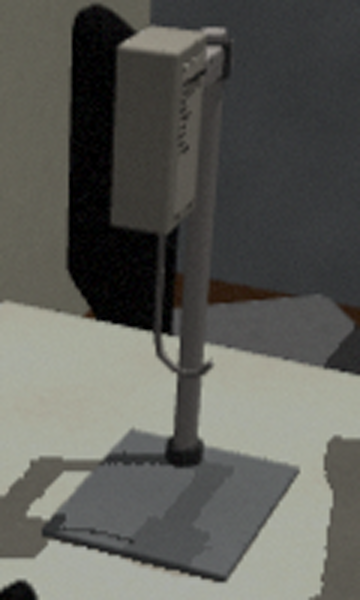

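View pics/t_car.png

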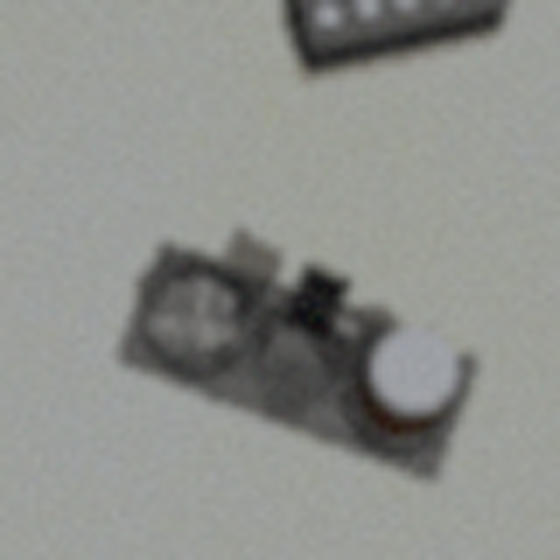

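View pics/t_scale.png

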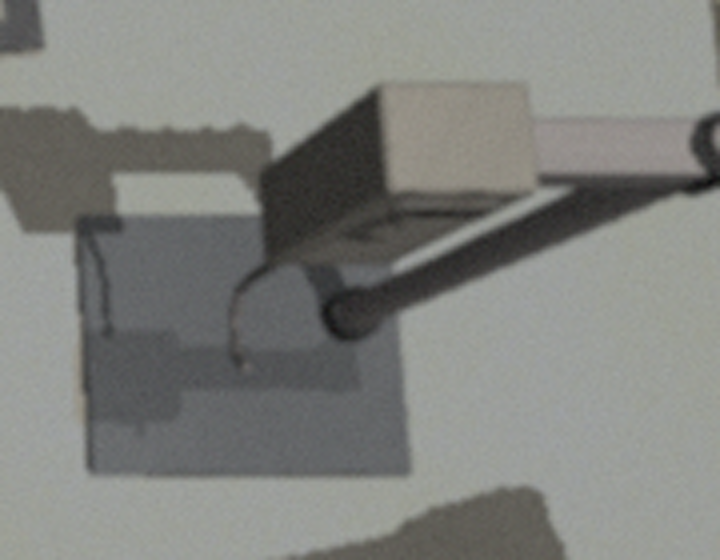

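```bash
python3 - <<'E'
from h import *
np.set_printoptions(precision=4,suppress=True)
S=np.load("side0.npz");T=np.load("top0.npz")
XS=cloud(S);XT=cloud(T)
crop(S,440,0,560,200,4,"pics/s_arm.png")
# arm points vs height near the TCP axis
for n,X in (("S",XS),("T",XT)):
    P=X[np.isfinite(X[...,0])]
    d=np.hypot(P[:,0]-.214,P[:,1]+.64)
    m=(d<.25)&(P[:,2]>.15)
    for z0 in np.arange(.2,.9,.025):
        k=m&(abs(P[:,2]-z0)<.0125)
        if k.sum()>3: print(n,round(z0,3),k.sum(),"x",P[k,0].min()-.214,P[k,0].max()-.214,"y",P[k,1].min()+.64,P[k,1].max()+.64)
E
```

```text
S 0.25 82 x -0.02569188539926201 0.024148823575905948 y -0.04930126606409735 0.06316951626636436
S 0.275 92 x -0.026928629919890867 0.028452039386351324 y -0.048017841240681536 0.0626782783336628
S 0.3 127 x -0.03492323107965109 0.03332793241243345 y -0.06199741302030359 0.08026906883836604
S 0.325 161 x -0.03405373113902241 0.033132442262343215 y -0.06239671835055638 0.07853078177042394
S 0.35 152 x -0.033482450361822236 0.031734598606987185 y -0.015409928342611012 0.07661754031151013
S 0.375 233 x -0.037597855956662374 0.03661494166857962 y -0.00044580450962250495 0.04802399987800354
S 0.4 255 x -0.03765341248672843 0.03633924631909455 y -0.012113058718057568 0.04585024299762719
S 0.425 226 x -0.0401118460065327 0.03857868233856651 y -0.001327753899394546 0.05161708927319353
S 0.45 264 x -0.03931946956679408 0.04080968727852238 y -0.004907897648658399 0.04755405951895142
S 0.475 271 x -0.03794153939759709 0.04943163482149113 y -0.008254873924833261 0.0477066234984439
S 0.5 270 x -0.040471883351865134 0.036354898171982425 y -0.0038230262241600865 0.04840638384836293
S 0.525 297 x -0.059049396378910796 0.05133468781504194 y 0.0006518251175006151 0.06559817457961814
S 0.55 294 x -0.06877179694874797 0.05369604629017824 y -0.0019343484194321858 0.10177774043819499
S 0.575 32 x -0.05842811540785278 -0.013239388495431603 y 0.0853262840402037 0.11445292435299825
```

View pics/s_arm.png

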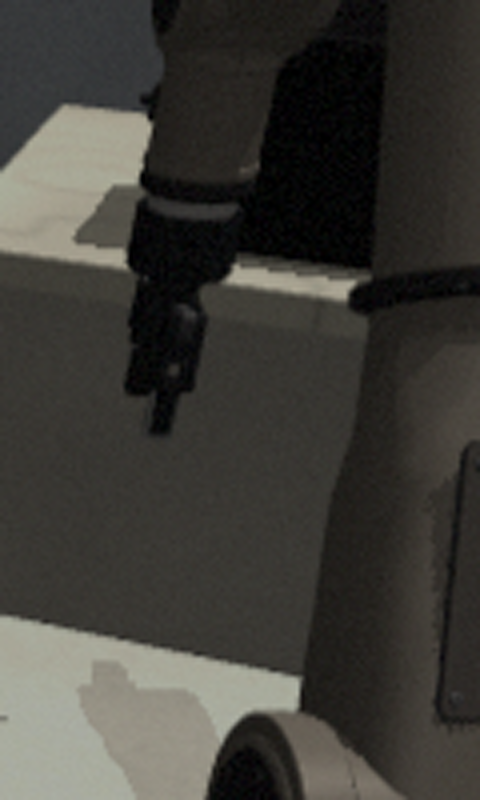

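```bash
cat > fit.py <<'E'
from h import *
from scipy.optimize import least_squares
def circ(P,r=None):
    P=np.asarray(P)
    if r is None:
        A=np.c_[2*P,np.ones(len(P))];s=np.linalg.lstsq(A,(P**2).sum(1),rcond=None)[0]
        return s[:2],np.sqrt(s[2]+s[:2]@s[:2])
    f=lambda c:np.hypot(*(P-c).T)-r
    s=least_squares(f,P.mean(0),loss='soft_l1',f_scale=.002);return s.x,np.sqrt(np.mean(f(s.x)**2))
E
python3 - <<'E'
from fit import *
np.set_printoptions(precision=4,suppress=True)
S=np.load("side0.npz");T=np.load("top0.npz")
XS=cloud(S);XT=cloud(T)
def near(X,c,r,z0,z1):
    m=(np.hypot(X[...,0]-c[0],X[...,1]-c[1])<r)&(X[...,2]>z0)&(X[...,2]<z1);return X[m]
for nm,c,zt in (("vial",(.466,.402),.08),("fixvial",(.498,.017),.086),("jar",(.564,.307),.068),("bottle",(.434,.279),.125)):
    a=near(XT,c,.035,zt-.012,zt+.012)
    print(nm,"top n",len(a),a.mean(0),"mid",(a.min(0)+a.max(0))/2,np.ptp(a,0))
    b=near(XS,c,.05,.01,zt-.01);b2=near(XS,c,.05,zt-.01,zt+.01)
    if len(b)>5:
        print("   side body circ",len(b),circ(b[:,:2],{"vial":.018,"fixvial":.018,"jar":.03,"bottle":.022}[nm]),"top",len(b2),b2.mean(0) if len(b2) else None)
# carrier pieces
a=near(XT,(.51,.06),.03,.135,.165);print("roller T",len(a),a.mean(0),(a.min(0)+a.max(0))/2,np.ptp(a,0))
a=near(XS,(.51,.06),.04,.125,.165);print("roller S",len(a),a.mean(0),(a.min(0)+a.max(0))/2,np.ptp(a,0))
a=near(XT,(.535,.1),.04,.022,.04);print("rim T",len(a),circ(a[:,:2]),a.mean(0))
a=near(XS,(.535,.1),.04,.024,.04);print("rim S",len(a),circ(a[:,:2]),a.mean(0))
# tray rectangle by colour+height in top
g=T["frame"].astype(int)
m=(np.hypot(XT[...,0]-.51,XT[...,1]-.06)<.1)&(XT[...,2]<.02)&(g.sum(-1)<330)
import cv2
p=XT[m][:,:2];print("tray n",len(p),cv2.minAreaRect((p*1000).astype(np.float32)))
# decoy/yellow
E
```

```text
vial top n 134 [0.4684 0.4116 0.0785] mid [0.4683 0.4118 0.0768] [0.0339 0.0337 0.0164]
   side body circ 378 (array([0.4705, 0.413 ]), np.float64(0.001036339270248754)) top 254 [0.4683 0.4164 0.0782]
fixvial top n 131 [0.4988 0.016  0.0846] mid [0.4994 0.0224 0.0864] [0.0347 0.0461 0.0228]
   side body circ 396 (array([0.5002, 0.0182]), np.float64(0.005547945263709283)) top 153 [0.4998 0.023  0.0842]
jar top n 339 [0.5641 0.3096 0.0667] mid [0.565  0.31   0.0647] [0.0591 0.0578 0.0172]
   side body circ 437 (array([0.5666, 0.31  ]), np.float64(0.0011792166364534365)) top 494 [0.5631 0.3146 0.0666]
bottle top n 87 [0.4345 0.2874 0.1241] mid [0.434  0.2879 0.1215] [0.0273 0.0274 0.0148]
   side body circ 773 (array([0.4364, 0.2869]), np.float64(0.0034423065898673702)) top 137 [0.4337 0.2917 0.1228]
roller T 71 [0.5135 0.0588 0.1514] [0.5152 0.0586 0.1489] [0.0284 0.0246 0.0196]
roller S 122 [0.5137 0.0636 0.1455] [0.5166 0.0611 0.142 ] [0.0309 0.0255 0.0293]
rim T 60 (array([0.5298, 0.1002]), np.float64(0.022922871238997142)) [0.5305 0.1012 0.0293]
rim S 126 (array([0.5297, 0.1009]), np.float64(0.02314588630426919)) [0.5292 0.0997 0.0288]
tray n 541 ((522.6941528320312, 56.37405014038086), (147.5045166015625, 71.44216918945312), 67.41072845458984)
```

```bash
cat >> fit.py <<'E'
from scipy.spatial.transform import Rotation as Ro
def plan(o,targets):
    """targets: list of (x,y,z,yaw deg of tool x); from obs o; prints tool-axis shift mm + spin"""
    q=o["tool_rot"];R=Ro.from_quat([q[1],q[2],q[3],q[0]]).as_matrix()
    yaw0=np.degrees(np.arctan2(R[1,0],R[0,0]))
    print("yaw0",yaw0.round(2),"tilt",np.degrees(np.arccos(-R[2,2])).round(2),"pos",np.round(o["eef_pos"],4))
    for t in targets:
        d=R.T@(np.array(t[:3])-o["eef_pos"])*1000
        s=-((t[3]-yaw0+180)%360-180)
        print(np.round(d,1),"spin",round(s,1),"dist",np.linalg.norm(d).round())
E
python3 - <<'E'
from fit import *
from station import bot
np.set_printoptions(precision=4,suppress=True)
S=np.load("side0.npz");T=np.load("top0.npz")
XS=cloud(S);XT=cloud(T)
# plate: gray-blue region at z~0.01
for n,C,X in (("S",S,XS),("T",T,XT)):
    g=C["frame"].astype(int)
    m=(X[...,0]>.4)&(X[...,0]<.75)&(X[...,1]>-.55)&(X[...,1]<-.2)&(X[...,2]>.004)&(X[...,2]<.016)&(g.sum(-1)<390)
    lab=cv2.connectedComponentsWithStats(m.astype(np.uint8))
    i=1+np.argmax(lab[2][1:,4]);p=X[lab[1]==i]
    print(n,len(p),cv2.minAreaRect((p[:,:2]*1000).astype(np.float32)),p[:,2].mean())
    # housing
    h=X[(X[...,0]>.45)&(X[...,0]<.75)&(X[...,1]>-.35)&(X[...,1]<-.15)&(X[...,2]>.35)&(X[...,2]<.51)]
    print(" housing",len(h),h.min(0),h.max(0))
    t=h[h[:,2]>.49];
    if len(t)>10: print(" housing top rect",cv2.minAreaRect((t[:,:2]*1000).astype(np.float32)))
    # hook
    k=X[(X[...,0]>.42)&(X[...,0]<.75)&(X[...,1]>-.34)&(X[...,1]<-.18)&(X[...,2]>.17)&(X[...,2]<.335)]
    print(" hook",len(k));print(k[np.argsort(k[:,2])][::max(1,len(k)//25)])
    # post
    p=X[(X[...,0]>.45)&(X[...,0]<.75)&(X[...,1]>-.5)&(X[...,1]<-.36)&(X[...,2]>.05)&(X[...,2]<.42)]
    if len(p)>10: print(" post",circ(p[:,:2],.013))
y=XT[215:228,152:165].reshape(-1,3);print("yellow",y[y[:,2]>.06].mean(0))
o=bot.get_obs()
plan(o,[(.36,-.33,.27,-71.5),(.46,0,.28,-40),(.476,.418,.20,-19.8)])
E
```

```text
S 2447 ((545.0478515625, -355.41815185546875), (209.4248809814453, 246.7362060546875), 2.098517894744873) 0.00974809655981382
 housing 1800 [ 0.5204 -0.3198  0.35  ] [ 0.5817 -0.2387  0.5014]
 housing top rect ((551.7168579101562, -278.7406311035156), (79.12358093261719, 55.434349060058594), 89.40229797363281)
 hook 147
[[ 0.5269 -0.2858  0.1913]
 [ 0.5095 -0.2877  0.1944]
 [ 0.5115 -0.285   0.1952]
 [ 0.5279 -0.2875  0.1966]
 [ 0.5018 -0.2829  0.1983]
 [ 0.4982 -0.2811  0.1999]
 [ 0.4945 -0.2791  0.2015]
 [ 0.5278 -0.2787  0.2036]
 [ 0.5312 -0.2792  0.2058]
 [ 0.5393 -0.2836  0.2084]
 [ 0.5418 -0.2818  0.2117]
 [ 0.5389 -0.2816  0.2156]
 [ 0.5401 -0.2834  0.2238]
 [ 0.5457 -0.2814  0.2296]
 [ 0.5422 -0.2797  0.2341]
 [ 0.5477 -0.2847  0.2402]
 [ 0.542  -0.2851  0.2442]
 [ 0.54   -0.2791  0.2531]
 [ 0.5451 -0.283   0.2596]
 [ 0.5414 -0.2805  0.2673]
 [ 0.5411 -0.2787  0.274 ]
 [ 0.5458 -0.2823  0.2777]
 [ 0.5409 -0.2842  0.2839]
 [ 0.5454 -0.2801  0.2875]
 [ 0.5459 -0.2806  0.2931]
 [ 0.5418 -0.2842  0.2984]
 [ 0.5391 -0.2765  0.3075]
 [ 0.5438 -0.2796  0.3142]
 [ 0.5433 -0.2777  0.3
[... 846 characters left out ...]
   0.2053]
 [ 0.5326 -0.2832  0.2059]
 [ 0.5326 -0.2856  0.2064]
 [ 0.4882 -0.2879  0.2079]
 [ 0.4853 -0.2846  0.2097]
 [ 0.4875 -0.2841  0.2114]
 [ 0.536  -0.2827  0.2146]
 [ 0.5374 -0.2832  0.2204]
 [ 0.5414 -0.2791  0.2254]
 [ 0.5409 -0.2806  0.228 ]
 [ 0.5447 -0.281   0.2343]
 [ 0.5431 -0.2806  0.2418]
 [ 0.5415 -0.2804  0.2488]
 [ 0.5398 -0.2823  0.2568]
 [ 0.5412 -0.2805  0.2616]
 [ 0.5398 -0.2829  0.2679]]
 post (array([ 0.5638, -0.4383]), np.float64(0.0009070972022299805))
yellow [0.5242 0.4749 0.0772]
yaw0 -71.5 tilt 0.1 pos [ 0.214  -0.6397  0.2524]
[-247.4 -236.7  -17.2] spin -0.0 dist 343.0
[-528.6 -436.2  -26.7] spin -31.5 dist 686.0
[-919.8 -584.    53.9] spin -51.7 dist 1091.0
```

Emit:
{"fn": "step_arm", "kwargs": {
  "targets": [
    [-247, -237, -17, 0, 0],
    [-247, -237, -17, 0, 0],
    [-247, -237, -17, 0, 0],
    [-247, -237, -17, 0, 0],
    [-247, -237, -17, 0, 0],
    [-247, -237, -17, 0, 0],
    [-247, -237, -17, 0, 0],
    [-247, -237, -17, 0, 0],
    [-529, -436, -27, -31, 0],
    [-529, -436, -27, -31, 0],
    [-529, -436, -27, -31, 0],
    [-529, -436, -27, -31, 0],
    [-529, -436, -27, -31, 0],
    [-529, -436, -27, -31, 0],
    [-529, -436, -27, -31, 0],
    [-529, -436, -27, -31, 0],
    [-529, -436, -27, -31, 0],
    [-529, -436, -27, -31, 0]
  ]
}}

```text
t: 1.6
eef_pos: [0.4608, 0.0056, 0.2807]
tool_rot: [-0.001, 0.94, -0.342, 0.0]
contact_force: [0.2, 0.5, -0.6]
gripper_width: 0.996
```

```bash
python3 - <<'E'
from fit import *
from station import bot
np.set_printoptions(precision=4,suppress=True)
o=bot.get_obs();print(o["t"],o["q"])
# grasp: vial at (.4695,.4125); gripper shifted outward along carrier +y (0.339,0.941) by 7mm
u=np.array([.339,.941]);p=np.array([.4695,.4125])+.007*u;print(p)
plan(o,[(*p,.20,-19.8),(*p,.070,-19.8)])
E
```

```text
1.6 [ 0.324   0.1267 -0.5057  1.9861  0.0686  1.0438 -0.9113]
[0.4719 0.4191]
yaw0 -40.02 tilt 0.15 pos [0.4608 0.0056 0.2807]
[-257.4 -323.6   81.6] spin -20.2 dist 421.0
[-257.3 -323.3  211.6] spin -20.2 dist 464.0
```

Emit:
{"fn": "step_arm", "kwargs": {
  "targets": [
    [-257, -324, 82, -20, 0],
    [-257, -324, 82, -20, 0],
    [-257, -324, 82, -20, 0],
    [-257, -324, 82, -20, 0],
    [-257, -324, 82, -20, 0],
    [-257, -324, 82, -20, 0],
    [-257, -324, 82, -20, 0],
    [-257, -324, 82, -20, 0],
    [-257, -324, 82, -20, 0],
    [-257, -324, 82, -20, 0],
    [-257, -324, 82, -20, 0],
    [-257, -324, 82, -20, 0],
    [-257, -324, 82, -20, 0]
  ]
}}

```text
t: 2.68
eef_pos: [0.475, 0.412, 0.1975]
tool_rot: [0.001, 0.984, -0.178, -0.0]
contact_force: [0.4, -0.4, 0.7]
gripper_width: 1.002
```

```bash
python3 - <<'E'
from fit import *
from station import bot
np.set_printoptions(precision=4,suppress=True)
o=bot.get_obs();print(o["t"],o["q"])
u=np.array([.339,.941]);p=np.array([.4695,.4125])+.007*u
plan(o,[(*p,.20,-19.8),(*p,.070,-19.8)])
for n in ("side","top"):
    c=bot.read_camera(n); np.savez(f"{n}1.npz",**c)
    cv2.imwrite(f"pics/{n}1.png",c["frame"][:,:,::-1])
    X=cloud(c);P=X[np.isfinite(X[...,0])]
    x0=o["eef_pos"]
    D=P-x0
    # radial frame: a = away from base, l= lateral
    a=x0[:2]/np.linalg.norm(x0[:2]);l=np.array([-a[1],a[0]])
    for z0 in np.arange(-.05,.4,.025):
        k=(abs(D[:,2]-z0)<.0125)&(np.hypot(D[:,0],D[:,1])<.2)&(P[:,2]>.14)
        if k.sum()>5: A=D[k,:2]@a;L=D[k,:2]@l;print(n,round(z0,3),k.sum(),"away",A.min(),A.max(),"lat",L.min(),L.max())
E
```

```text
2.6833 [-0.3545  0.5351 -0.6341  1.6902  0.3591  1.0372 -1.4658]
yaw0 -20.51 tilt 0.12 pos [0.475  0.412  0.1975]
[-5.5 -5.6 -2.5] spin -0.7 dist 8.0
[ -5.4  -5.8 127.5] spin -0.7 dist 128.0
side 0.0 191 away -0.03183018911409467 0.03355719983906238 lat -0.04273511273831242 0.05474540431443896
side 0.025 195 away -0.03203339205838008 0.04305828995077234 lat -0.054459300294296485 0.06994792965476597
side 0.05 467 away -0.045121871133121355 0.04592424821881274 lat -0.05718368037050461 0.07298244283416293
side 0.075 529 away -0.04355208722723189 0.045149471283775604 lat -0.05513443956969864 0.07014956726687449
side 0.1 422 away -0.04123532715710077 0.043350941396764896 lat -0.05212349744672129 0.06684359225952563
side 0.125 540 away -0.03604407543221927 0.03829107714035667 lat 0.004372396042436636 0.041633236268656275
side 0.15 603 away -0.0361398268204228 0.03846995009736022 lat -0.005308040763366336 0.04186042940891861
side 0.175 588 away -0.03829247533292395 0.04062475989004607 lat -0.0012906951283916423 0.043882543017447914
side 0.2 612 away -0.03588339190573462 0.038831731907982066
[... 825 characters left out ...]
992909 0.02429763622260792 lat -0.06850797561899757 0.06945603091106553
top 0.075 41 away -0.0447938942838521 -0.015828690719408425 lat 0.04293322513359294 0.06756939537155252
top 0.1 72 away -0.04258151530772579 0.024801908059156868 lat -0.06344093108968381 0.06359429023502353
top 0.3 7 away -0.0528152213061067 -0.04038802214717736 lat 0.027892261610846982 0.03701948105226435
top 0.325 175 away -0.053095416394436615 0.051077215494419875 lat -0.05214694259045971 0.05448590416811973
top 0.35 1009 away -0.09477575350026775 0.045214420087113176 lat -0.06791554481729549 0.05136126057118209
top 0.375 1267 away -0.13116550594101326 0.0030824891193397537 lat -0.08002097936536971 0.03424085634833411
```

View pics/side1.png

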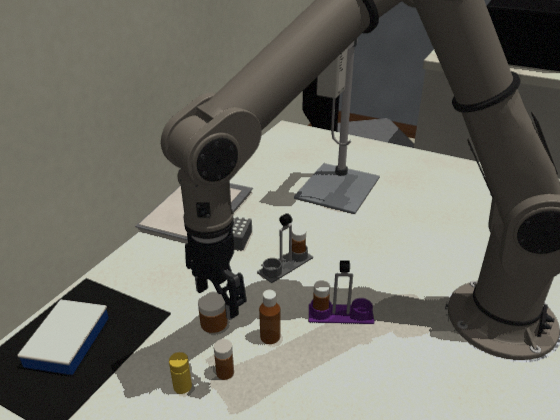

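View pics/top1.png

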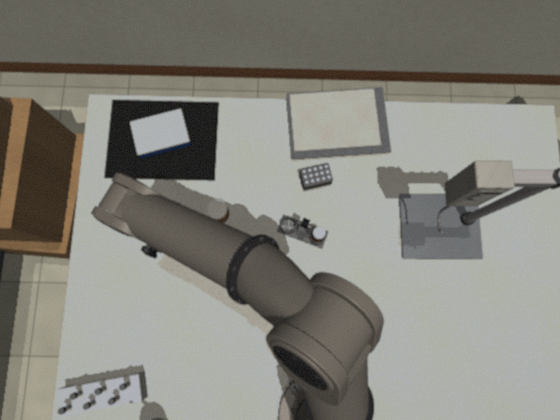

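Emit:
{"fn": "step_arm", "kwargs": {
  "targets": [
    [0, 0, 0, 0, 0],
    [0, 0, 0, 0, 0]
  ]
}}

```text
t: 2.95
eef_pos: [0.4758, 0.4115, 0.1987]
tool_rot: [0.0, 0.984, -0.179, 0.001]
contact_force: [-0.1, -0.4, 0.6]
gripper_width: 0.997
```

```bash
python3 - <<'E'
from fit import *
from station import bot
np.set_printoptions(precision=4,suppress=True)
o=bot.get_obs();print(o["t"],o["q"])
u=np.array([.339,.941]);p=np.array([.4695,.4125])+.007*u;print(p)
plan(o,[(*p,.20,-19.8),(*p,.070,-19.8)])
E
```

```text
2.95 [-0.3526  0.5331 -0.6347  1.6902  0.359   1.0369 -1.4664]
[0.4719 0.4191]
yaw0 -20.63 tilt 0.07 pos [0.4758 0.4115 0.1987]
[-6.3 -5.7 -1.3] spin -0.8 dist 9.0
[ -6.5  -5.8 128.7] spin -0.8 dist 129.0
```

Emit:
{"fn": "step_arm", "kwargs": {
  "targets": [
    [-6, -6, 0, -1, 0],
    [-6, -6, 40, -1, 0],
    [-6, -6, 80, -1, 0],
    [-6, -6, 110, -1, 0],
    [-6, -6, 129, -1, 0],
    [-6, -6, 129, -1, 0],
    [-6, -6, 129, -1, 0]
  ]
}}

```text
t: 3.53
eef_pos: [0.4708, 0.4208, 0.069]
tool_rot: [0.001, 0.986, -0.169, -0.001]
contact_force: [0.1, 0.2, 0.7]
gripper_width: 0.996
```

```bash
python3 - <<'E'
from fit import *
from station import bot
o=bot.get_obs();plan(o,[(.4719,.4191,.070,-19.8)])
for n in ("side","top"):
    c=bot.read_camera(n); np.savez(f"{n}2.npz",**c)
    if n=="side": crop(c,130,250,330,400,4,"pics/side2.png")
E
```

```text
yaw0 -19.47 tilt 0.09 pos [0.4708 0.4208 0.069 ]
[ 1.6  1.3 -1. ] spin 0.3 dist 2.0
```

View pics/side2.png

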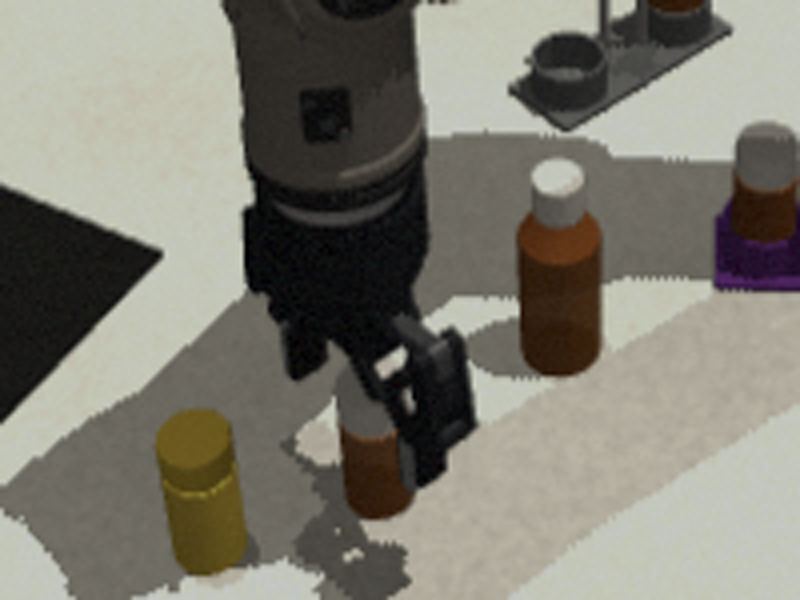

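The open fingers straddle the vial, and the bottle (560,260) and yellow decoy (205,490) are well clear. I'll close on it.

Emit:
{"fn": "step_arm", "kwargs": {
  "targets": [
    [2, 1, 0, 0, 0],
    [2, 1, 0, 0, 1],
    [2, 1, 0, 0, 1],
    [2, 1, 0, 0, 1],
    [2, 1, 0, 0, 1],
    [2, 1, 0, 0, 1],
    [2, 1, 0, 0, 1]
  ],
  "newtons": 40
}}

```text
t: 4.22
eef_pos: [0.4731, 0.4194, 0.0698]
tool_rot: [-0.0, 0.986, -0.169, 0.0]
contact_force: [0.4, 0.2, 5.1]
gripper_width: 0.412
```

Emit:
{"fn": "step_arm", "kwargs": {
  "targets": [
    [0, 0, 0, 0, 1],
    [0, 0, 0, 0, 1],
    [0, 0, 0, 0, 1]
  ]
}}

```text
t: 4.47
eef_pos: [0.4731, 0.4194, 0.0698]
tool_rot: [-0.0, 0.986, -0.169, 0.0]
contact_force: [0.3, -1.4, 4.7]
gripper_width: 0.412
```

```bash
python3 - <<'E'
from fit import *
from station import bot
o=bot.get_obs();print(o["gripper_width"])
plan(o,[(.4719,.4191,.070,-19.8)])
c=bot.read_camera("side"); crop(c,130,250,330,400,4,"pics/side3.png")
E
```

```text
0.4123143559064792
yaw0 -19.51 tilt 0.03 pos [0.4731 0.4194 0.0698]
[-1.1  0.7 -0.2] spin 0.3 dist 1.0
```

View pics/side3.png

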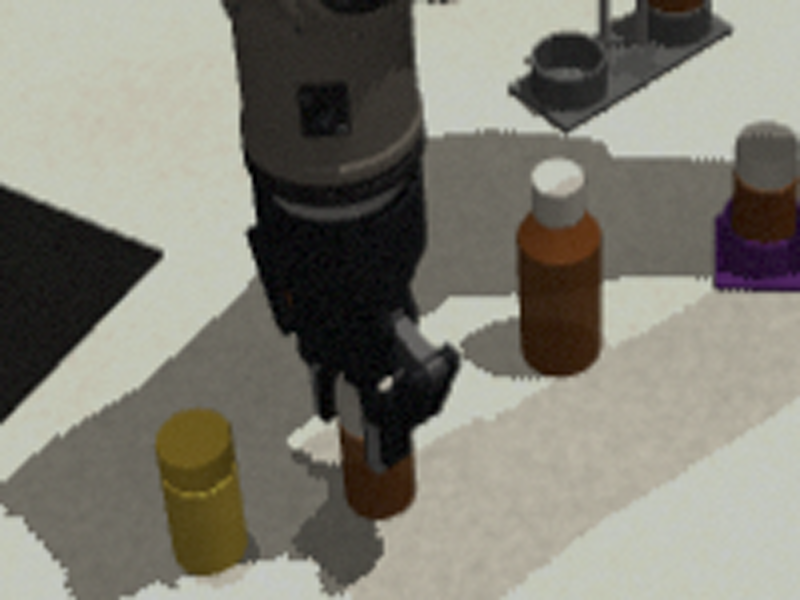

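```bash
python3 - <<'E'
from fit import *
from station import bot
o=bot.get_obs()
plan(o,[(.4731,.4194,.22,-19.8),(.5326,.1082,.22,-19.8),(.5326,.1082,.125,-19.8)])
E
```

```text
yaw0 -19.51 tilt 0.04 pos [0.4731 0.4194 0.0698]
[   0.    -0.  -150.2] spin 0.3 dist 150.0
[ 160.1  273.4 -150.2] spin 0.3 dist 351.0
[160.  273.5 -55.2] spin 0.3 dist 322.0
```

Emit:
{"fn": "step_arm", "kwargs": {
  "targets": [
    [0, 0, -15, 0, 1],
    [0, 0, -45, 0, 1],
    [0, 0, -85, 0, 1],
    [0, 0, -120, 0, 1],
    [0, 0, -150, 0, 1],
    [15, 26, -150, 0, 1],
    [32, 55, -150, 0, 1],
    [52, 89, -150, 0, 1],
    [72, 123, -150, 0, 1],
    [92, 157, -150, 0, 1],
    [112, 191, -150, 0, 1],
    [130, 222, -150, 0, 1],
    [145, 248, -150, 0, 1],
    [155, 265, -130, 0, 1],
    [160, 273, -100, 0, 1],
    [160, 273, -75, 0, 1],
    [160, 273, -60, 0, 1],
    [160, 273, -55, 0, 1],
    [160, 273, -55, 0, 1],
    [160, 273, -55, 0, 1]
  ]
}}

```text
t: 6.18
eef_pos: [0.5329, 0.109, 0.1252]
tool_rot: [-0.0, 0.986, -0.169, 0.0]
contact_force: [0.4, -0.8, -0.6]
gripper_width: 0.409
```

```bash
python3 - <<'E'
from fit import *
from station import bot
np.set_printoptions(precision=4,suppress=True)
o=bot.get_obs();print(o["gripper_width"],o["q"])
plan(o,[(.5326,.1082,.125,-19.8),(.5326,.1082,.080,-19.8)])
c=bot.read_camera("side");np.savez("side4.npz",**c); crop(c,200,130,400,280,4,"pics/side4.png")
X=cloud(c)
g=c["frame"].astype(int)
# vial amber points
m=(np.hypot(X[...,0]-.53,X[...,1]-.1)<.05)&(X[...,2]>.045)&(X[...,2]<.11)&(g[...,0]>g[...,2]*1.6)&(g[...,0]>50)
p=X[m];print(len(p),p.min(0),p.max(0),circ(p[:,:2],.018))
T=bot.read_camera("top");crop(T,250,170,350,260,6,"pics/top4.png")
E
```

```text
0.4088156638914416 [ 0.1337  0.4865 -0.5683  1.951   0.3571  0.803  -0.9734]
yaw0 -19.47 tilt 0.05 pos [0.5329 0.109  0.1252]
[-0.   0.9  0.2] spin 0.3 dist 1.0
[-0.   0.9 45.2] spin 0.3 dist 45.0
100 [0.511  0.0942 0.0563] [0.5382 0.1225 0.1071] (array([0.5303, 0.1027]), np.float64(0.00138565894517084))
```

View pics/side4.png

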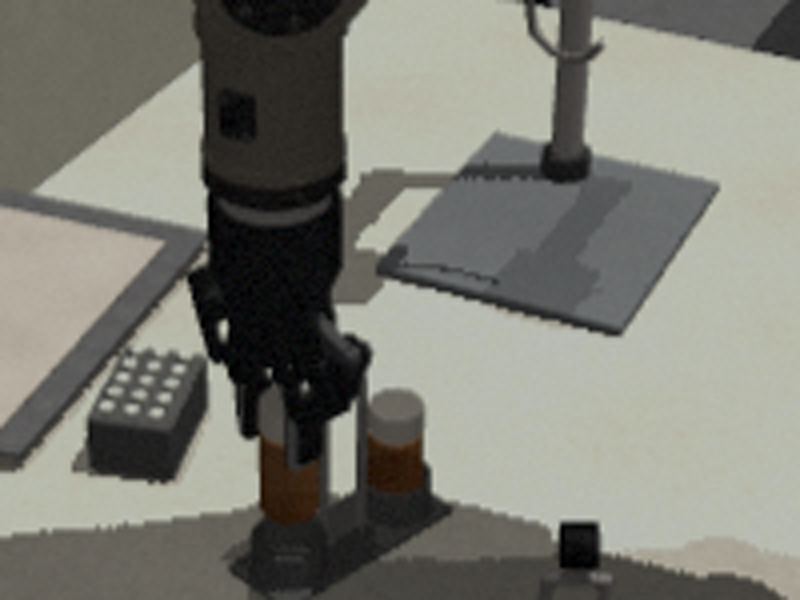

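The vial hangs just above the empty cup (290,560), about 1.5 mm too far out. I'll correct that and lower it.

Emit:
{"fn": "step_arm", "kwargs": {
  "targets": [
    [0, 1.5, 5, 0, 1],
    [0, 1.5, 12, 0, 1],
    [0, 1.5, 20, 0, 1],
    [0, 1.5, 27, 0, 1],
    [0, 1.5, 33, 0, 1],
    [0, 1.5, 39, 0, 1],
    [0, 1.5, 44, 0, 1],
    [0, 1.5, 44, 0, 1]
  ]
}}

```text
t: 6.95
eef_pos: [0.5317, 0.1071, 0.0792]
tool_rot: [0.0, 0.986, -0.169, -0.001]
contact_force: [1.1, 0.3, -2.5]
gripper_width: 0.413
```

```bash
python3 - <<'E'
from fit import *
from station import bot
o=bot.get_obs();print(o["contact_force"],o["torque"])
plan(o,[(.5326,.1070,.077,-19.8)])
c=bot.read_camera("side");np.savez("side5.npz",**c); crop(c,200,130,400,280,4,"pics/side5.png")
E
```

```text
[ 1.11004716  0.26405777 -2.54658016] [ 0.03334765 -0.23319292  0.03653833]
yaw0 -19.49 tilt 0.07 pos [0.5317 0.1071 0.0792]
[ 0.9 -0.2  2.2] spin 0.3 dist 2.0
```

View pics/side5.png

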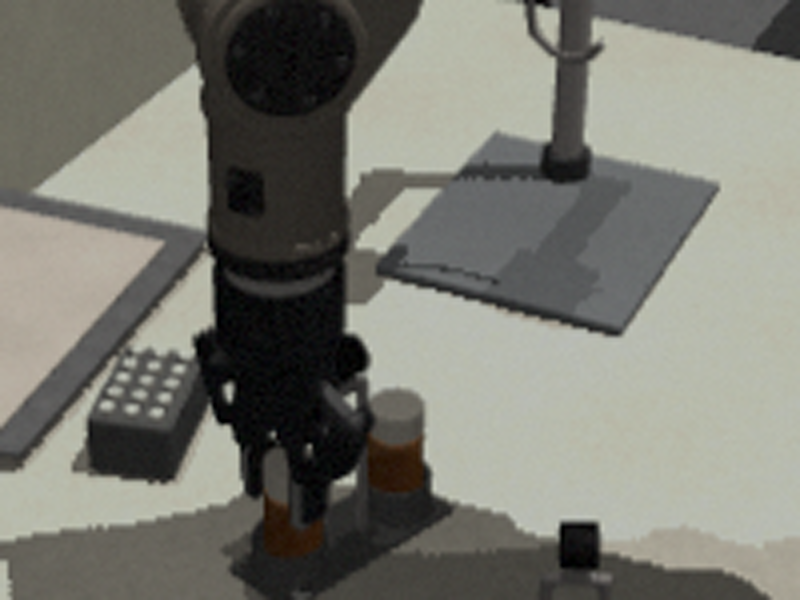

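Emit:
{"fn": "step_arm", "kwargs": {
  "targets": [
    [0, 0, 1, 0, 1],
    [0, 0, 2, 0, 1],
    [0, 0, 2, 0, 1],
    [0, 0, 2, 0, 0.3],
    [0, 0, 2, 0, 0],
    [0, 0, 2, 0, 0],
    [0, 0, 2, 0, 0],
    [0, 0, 2, 0, 0],
    [0, 0, 2, 0, 0]
  ]
}}

```text
t: 7.75
eef_pos: [0.5321, 0.107, 0.0784]
tool_rot: [-0.0, 0.986, -0.169, 0.0]
contact_force: [-0.7, 0.1, 0.0]
gripper_width: 0.998
```

Emit:
{"fn": "step_arm", "kwargs": {
  "targets": [
    [0, 0, -10, 0, 0],
    [0, 0, -30, 0, 0],
    [0, 0, -60, 0, 0],
    [0, 0, -95, 0, 0],
    [0, 0, -130, 0, 0],
    [0, 0, -160, 0, 0],
    [0, 0, -180, 0, 0]
  ]
}}

```text
t: 8.33
eef_pos: [0.5328, 0.1078, 0.2625]
tool_rot: [-0.001, 0.986, -0.169, 0.002]
contact_force: [-0.0, 0.2, -1.0]
gripper_width: 1.0
```

```bash
python3 - <<'E'
from fit import *
from station import bot
np.set_printoptions(precision=4,suppress=True)
o=bot.get_obs();plan(o,[])
print(o["q"])
c=bot.read_camera("side");np.savez("side6.npz",**c); crop(c,200,130,400,280,4,"pics/side6.png")
X=cloud(c)
def near(X,c,r,z0,z1):
    m=(np.hypot(X[...,0]-c[0],X[...,1]-c[1])<r)&(X[...,2]>z0)&(X[...,2]<z1);return X[m]
for nm,cc in (("loose",(.53,.1)),("fixed",(.499,.016))):
    b=near(X,cc,.026,.04,.078);t=near(X,cc,.026,.079,.1);print(nm,len(b),circ(b[:,:2],.018),t[:,2].max(),t.mean(0))
E
```

```text
yaw0 -19.48 tilt 0.24 pos [0.5328 0.1078 0.2625]
[ 0.2123  0.3159 -0.6405  1.8296  0.2153  1.0615 -0.8495]
loose 189 (array([0.529 , 0.1002]), np.float64(0.0022185509282668936)) 0.0980595611030128 [0.5267 0.1032 0.0849]
fixed 166 (array([0.5006, 0.0141]), np.float64(0.001623831338629425)) 0.08951217773768795 [0.4988 0.0185 0.0847]
```

View pics/side6.png

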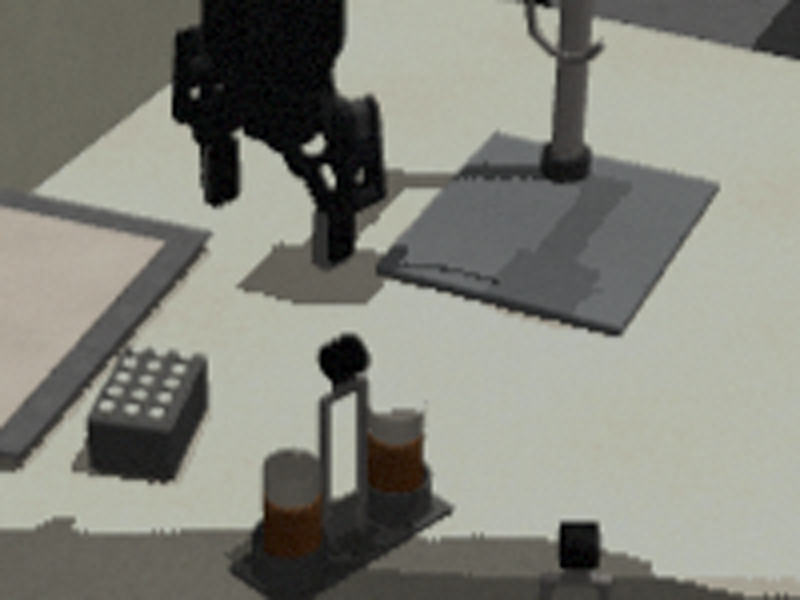

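The vial is seated in the cup, level with the fixed one. The hook will need either a leaning tool or some other trick, so I'll first probe in free space how the arm behaves at its reach limit.

```bash
python3 - <<'E'
from fit import *
from station import bot
o=bot.get_obs();plan(o,[(1.1,.108,.262,-19.48)])
E
```

```text
yaw0 -19.48 tilt 0.52 pos [0.5344 0.1084 0.2655]
[ 533.3 -188.3    8.6] spin -0.0 dist 566.0
```

Emit:
{"fn": "step_arm", "kwargs": {
  "targets": [
    [533, -188, 0, 0, 0],
    [533, -188, 0, 0, 0],
    [533, -188, 0, 0, 0],
    [533, -188, 0, 0, 0],
    [533, -188, 0, 0, 0],
    [533, -188, 0, 0, 0],
    [533, -188, 0, 0, 0],
    [533, -188, 0, 0, 0],
    [533, -188, 0, 0, 0],
    [533, -188, 0, 0, 0],
    [533, -188, 0, 0, 0],
    [533, -188, 0, 0, 0],
    [533, -188, 0, 0, 0]
  ]
}}

```text
t: 9.47
eef_pos: [0.9604, 0.0822, 0.2379]
tool_rot: [-0.005, 0.982, -0.189, -0.012]
contact_force: [-0.7, -1.3, -1.7]
gripper_width: 0.999
```

```bash
python3 - <<'E'
from fit import *
from station import bot
np.set_printoptions(precision=4,suppress=True)
o=bot.get_obs();plan(o,[]);print(o["q"],o["t"])
E
```

```text
yaw0 -21.8 tilt 1.52 pos [0.9604 0.0822 0.2379]
[-0.159   1.1657  0.0938  0.3227 -0.1034  1.6751 -0.5112] 9.4667
```

Emit:
{"fn": "step_arm", "kwargs": {
  "targets": [
    [200, -70, 0, 0, 0],
    [200, -70, 0, 0, 0],
    [200, -70, 0, 0, 0],
    [200, -70, 0, 0, 0],
    [200, -70, 0, 0, 0]
  ]
}}

```text
t: 9.88
eef_pos: [0.98, 0.0551, 0.2224]
tool_rot: [-0.008, 0.98, -0.197, -0.003]
contact_force: [1.1, -0.4, 0.1]
gripper_width: 1.002
```

```bash
python3 - <<'E'
from fit import *
from station import bot
np.set_printoptions(precision=4,suppress=True)
o=bot.get_obs();plan(o,[]);print(o["q"],o["t"])
E
```

```text
yaw0 -22.76 tilt 1.0 pos [0.98   0.0551 0.2224]
[-0.2009  1.2929  1.0128  0.2505 -0.9856  1.7131 -0.3867] 9.8833
```

```bash
python3 - <<'E'
from fit import *
from station import bot
o=bot.get_obs();plan(o,[(.75,.03,.27,-19),(.4977,.0079,.25,-19)])
E
```

```text
yaw0 -22.76 tilt 1.0 pos [0.98   0.0551 0.2224]
[-202.7  111.4  -47.6] spin -3.8 dist 236.0
[-426.7  229.7  -27.5] spin -3.8 dist 485.0
```

Emit:
{"fn": "step_arm", "kwargs": {
  "targets": [
    [-203, 111, -48, -4, 0],
    [-203, 111, -48, -4, 0],
    [-203, 111, -48, -4, 0],
    [-203, 111, -48, -4, 0],
    [-203, 111, -48, -4, 0],
    [-203, 111, -48, -4, 0],
    [-427, 230, -28, -4, 0],
    [-427, 230, -28, -4, 0],
    [-427, 230, -28, -4, 0],
    [-427, 230, -28, -4, 0],
    [-427, 230, -28, -4, 0],
    [-427, 230, -28, -4, 0],
    [-427, 230, -28, -4, 0]
  ]
}}

```text
t: 10.97
eef_pos: [0.4947, 0.0089, 0.2497]
tool_rot: [-0.009, 0.987, -0.163, -0.003]
contact_force: [-0.6, 0.3, 2.6]
gripper_width: 1.001
```

Emit:
{"fn": "step_arm", "kwargs": {
  "targets": [
    [0, 0, 0, 0, 0],
    [0, 0, 0, 0, 0]
  ]
}}

```text
t: 11.13
eef_pos: [0.495, 0.0096, 0.2501]
tool_rot: [-0.01, 0.987, -0.163, -0.004]
contact_force: [1.3, -0.2, 0.2]
gripper_width: 0.998
```

```bash
python3 - <<'E'
from fit import *
from station import bot
np.set_printoptions(precision=4,suppress=True)
o=bot.get_obs();print(o["t"],o["q"]);plan(o,[(.4977,.0079,.25,-19),(.4977,.0079,.083,-19)])
E
```

```text
11.1333 [-1.1618  0.5395  1.4159  2.0287 -0.6229  1.1179  0.211 ]
yaw0 -18.77 tilt 1.25 pos [0.495  0.0096 0.2501]
[3.1 0.7 0. ] spin 0.2 dist 3.0
[  4.9   3.9 167. ] spin 0.2 dist 167.0
```

The 1° of tilt picked up at the reach limit has stayed in the commanded pose, so tilt can build up. I'll probe whether pushing up against joint 6's limit gives a controlled lean.

```bash
python3 - <<'E'
from fit import *
from station import bot
o=bot.get_obs();plan(o,[(.70,0.0,.50,-19),(.75,0,.85,-19)])
E
```

```text
yaw0 -18.77 tilt 1.25 pos [0.495  0.0096 0.2501]
[ 194.5  -61.7 -250.9] spin 0.2 dist 323.0
[ 238.1  -84.4 -601. ] spin 0.2 dist 652.0
```

Emit:
{"fn": "step_arm", "kwargs": {
  "targets": [
    [195, -62, -250, 0, 0],
    [195, -62, -250, 0, 0],
    [195, -62, -250, 0, 0],
    [195, -62, -250, 0, 0],
    [195, -62, -250, 0, 0],
    [195, -62, -250, 0, 0],
    [195, -62, -250, 0, 0],
    [195, -62, -250, 0, 0],
    [195, -62, -250, 0, 0]
  ]
}}

```text
t: 11.88
eef_pos: [0.7067, -0.0005, 0.5042]
tool_rot: [-0.007, 0.987, -0.162, 0.001]
contact_force: [0.0, -0.6, -1.0]
gripper_width: 1.002
```

```bash
cat > st.py <<'E'
from fit import *
from station import bot
np.set_printoptions(precision=4,suppress=True)
o=bot.get_obs();q=o["tool_rot"];R=Ro.from_quat([q[1],q[2],q[3],q[0]]).as_matrix()
print("t",o["t"],"q",o["q"],"pos",o["eef_pos"],"\ntoolx",R[:,0],"tooly",R[:,1],"toolz",R[:,2],"tilt",np.degrees(np.arccos(-R[2,2])),"F",o["contact_force"])
E
python3 st.py
```

```text
t 11.8833 q [-0.6718  0.6721  1.2473  1.1129 -0.6564  1.7404  0.0416] pos [ 0.7067 -0.0005  0.5042] 
toolx [ 0.9477 -0.3193  0.0002] tooly [-0.3193 -0.9476 -0.0141] toolz [ 0.0047  0.0133 -0.9999] tilt 0.8081686429145957 F [ 0.0205 -0.6366 -1.0314]
```

Emit:
{"fn": "step_arm", "kwargs": {
  "targets": [
    [43, -20, -350, 0, 0],
    [43, -20, -350, 0, 0],
    [43, -20, -350, 0, 0],
    [43, -20, -350, 0, 0],
    [43, -20, -350, 0, 0],
    [43, -20, -350, 0, 0],
    [43, -20, -350, 0, 0],
    [43, -20, -350, 0, 0]
  ]
}}

```text
t: 12.55
eef_pos: [0.7094, 0.0011, 0.6402]
tool_rot: [-0.016, 0.987, -0.158, 0.018]
contact_force: [0.0, 1.3, 1.2]
gripper_width: 0.998
```

```bash
python3 st.py
```

```text
t 12.55 q [-0.2064  0.5005  0.2957  0.6985 -0.1787  1.9153 -0.3307] pos [0.7094 0.0011 0.6402] 
toolx [ 0.9491 -0.3133  0.0313] tooly [-0.3122 -0.9493 -0.0374] toolz [ 0.0415  0.0257 -0.9988] tilt 2.7962078152963534 F [0.0252 1.275  1.2395]
```

Emit:
{"fn": "step_arm", "kwargs": {
  "targets": [
    [0, 0, -300, 0, 0],
    [0, 0, -300, 0, 0],
    [0, 0, -300, 0, 0],
    [0, 0, -300, 0, 0],
    [0, 0, -300, 0, 0],
    [0, 0, -300, 0, 0]
  ]
}}

```text
t: 13.05
eef_pos: [0.5896, 0.0203, 0.8103]
tool_rot: [-0.04, 0.975, -0.165, 0.146]
contact_force: [-0.3, -0.3, 1.7]
gripper_width: 1.004
```

```bash
python3 st.py
```

```text
t 13.05 q [-0.6516  0.2569  0.8637  0.7417 -0.2911  1.916  -0.3105] pos [0.5896 0.0203 0.8103] 
toolx [ 0.9034 -0.3326  0.2706] tooly [-0.3093 -0.9426 -0.1261] toolz [ 0.297   0.0302 -0.9544] tilt 17.367329671590678 F [-0.2914 -0.274   1.6634]
```

Pressing joint 6 against its limit leans the tool outward, now 17°, and the lean persists. I want about 40° at azimuth −19°, which is the carrier's x axis. So I'll swing towards −y and push up there.

```bash
cat > pl.py <<'E'
# usage: pl.py x,y,z ... -> shifts in tool axes mm
import sys
from fit import *
from station import bot
np.set_printoptions(precision=1,suppress=True)
o=bot.get_obs();q=o["tool_rot"];R=Ro.from_quat([q[1],q[2],q[3],q[0]]).as_matrix()
for a in sys.argv[1:]:
    d=R.T@(np.array(eval(a))-o["eef_pos"])*1000;print(a,d,"n",np.linalg.norm(d).round())
E
python3 pl.py ".59,.02,.70" ".46,-.37,.70" ".46,-.37,1.0"
```

```text
.59,.02,.70 [-29.4  14.  105.4] n 110.0
.46,-.37,.70 [-17.1 421.8  55. ] n 426.0
.46,-.37,1.0 [  64.1  384.  -231.3] n 453.0
```

Emit:
{"fn": "step_arm", "kwargs": {
  "targets": [
    [-29, 14, 105, 0, 0],
    [-29, 14, 105, 0, 0],
    [-29, 14, 105, 0, 0],
    [-17, 422, 55, 0, 0],
    [-17, 422, 55, 0, 0],
    [-17, 422, 55, 0, 0],
    [-17, 422, 55, 0, 0],
    [-17, 422, 55, 0, 0],
    [-17, 422, 55, 0, 0],
    [-17, 422, 55, 0, 0],
    [-17, 422, 55, 0, 0],
    [-17, 422, 55, 0, 0],
    [-17, 422, 55, 0, 0],
    [-17, 422, 55, 0, 0]
  ]
}}

```text
t: 14.22
eef_pos: [0.4552, -0.379, 0.6949]
tool_rot: [-0.037, 0.974, -0.172, 0.14]
contact_force: [-2.5, -1.0, 0.8]
gripper_width: 0.998
```

```bash
python3 st.py; python3 pl.py ".46,-.37,1.0" ".50,-.40,.95"
```

```text
t 14.2167 q [-0.1294  0.2451  1.1679  1.1006 -0.493   1.7728  0.5192] pos [ 0.4552 -0.379   0.6949] 
toolx [ 0.9014 -0.3464  0.2596] tooly [-0.3258 -0.9378 -0.1201] toolz [ 0.285   0.0237 -0.9582] tilt 16.61940392322181 F [-2.5346 -0.9765  0.8464]
.46,-.37,1.0 [  80.4  -46.6 -290.7] n 305.0
.50,-.40,.95 [ 113.9  -25.5 -232.1] n 260.0
```

Emit:
{"fn": "step_arm", "kwargs": {
  "targets": [
    [80, -30, -290, 0, 0],
    [80, -30, -290, 0, 0],
    [80, -30, -290, 0, 0],
    [80, -30, -290, 0, 0],
    [80, -30, -290, 0, 0],
    [80, -30, -290, 0, 0]
  ]
}}

```text
t: 14.72
eef_pos: [0.4768, -0.3784, 0.7519]
tool_rot: [-0.042, 0.978, -0.161, 0.127]
contact_force: [0.9, -0.1, -1.5]
gripper_width: 0.999
```

```bash
python3 st.py; python3 pl.py ".46,-.37,1.1" ".50,-.40,1.05"
```

```text
t 14.7167 q [ 0.5372  0.2687  0.2147  0.7868 -0.2812  1.9079  0.2957] pos [ 0.4768 -0.3784  0.7519] 
toolx [ 0.9161 -0.3249  0.2347] tooly [-0.3036 -0.9448 -0.1229] toolz [ 0.2617  0.0413 -0.9643] tilt 15.362460743943597 F [ 0.901  -0.1387 -1.5482]
.46,-.37,1.1 [  63.6  -45.6 -339.7] n 349.0
.50,-.40,1.05 [  98.2  -23.3 -282.3] n 300.0
```

Emit:
{"fn": "step_arm", "kwargs": {
  "targets": [
    [70, -35, -340, 0, 0],
    [70, -35, -340, 0, 0],
    [70, -35, -340, 0, 0],
    [70, -35, -340, 0, 0],
    [70, -35, -340, 0, 0],
    [70, -35, -340, 0, 0]
  ]
}}

```text
t: 15.22
eef_pos: [0.4536, -0.3442, 0.793]
tool_rot: [-0.032, 0.974, -0.163, 0.151]
contact_force: [-0.6, 0.4, 0.2]
gripper_width: 1.001
```

```bash
python3 st.py; python3 pl.py ".46,-.37,1.2" ".50,-.40,1.05"
```

```text
t 15.2167 q [ 0.737   0.2027 -0.1413  0.7704 -0.1662  1.9152  0.1935] pos [ 0.4536 -0.3442  0.793 ] 
toolx [ 0.9008 -0.328   0.2847] tooly [-0.3086 -0.9446 -0.1118] toolz [ 0.3056  0.0129 -0.9521] tilt 17.811616356586388 F [-0.5514  0.3667  0.2255]
.46,-.37,1.2 [ 130.1  -23.1 -385.8] n 408.0
.50,-.40,1.05 [ 133.2    9.6 -231.2] n 267.0
```

```bash
python3 pl.py ".36,-.26,1.1"
```

```text
.36,-.26,1.1 [ -24.6  -85.  -319.8] n 332.0
```

Emit:
{"fn": "step_arm", "kwargs": {
  "targets": [
    [-25, -85, -320, 0, 0],
    [-25, -85, -320, 0, 0],
    [-25, -85, -320, 0, 0],
    [-25, -85, -320, 0, 0],
    [-25, -85, -320, 0, 0],
    [-25, -85, -320, 0, 0]
  ]
}}

```text
t: 15.72
eef_pos: [0.3999, -0.2694, 0.832]
tool_rot: [-0.025, 0.97, -0.164, 0.176]
contact_force: [0.7, -0.0, -0.2]
gripper_width: 1.001
```

```bash
python3 st.py; python3 pl.py ".36,-.26,1.1"
```

```text
t 15.7167 q [ 0.8588  0.0495 -0.3078  0.8626 -0.1716  1.9152  0.1349] pos [ 0.3999 -0.2694  0.832 ] 
toolx [ 0.8843 -0.327   0.3333] tooly [-0.3096 -0.945  -0.1057] toolz [ 0.3495 -0.0098 -0.9369] tilt 20.46775855647317 F [ 0.6513 -0.0303 -0.1542]
.36,-.26,1.1 [  51.   -24.8 -265.1] n 271.0
```

```bash
python3 pl.py ".50,-.24,1.2"
```

```text
.50,-.24,1.2 [ 201.6  -97.6 -310.1] n 383.0
```

Emit:
{"fn": "step_arm", "kwargs": {
  "targets": [
    [202, -98, -310, 0, 0],
    [202, -98, -310, 0, 0],
    [202, -98, -310, 0, 0],
    [202, -98, -310, 0, 0]
  ]
}}

```text
t: 16.05
eef_pos: [0.4402, -0.243, 0.8602]
tool_rot: [-0.019, 0.966, -0.165, 0.2]
contact_force: [-0.6, 1.2, 0.8]
gripper_width: 0.999
```

```bash
python3 st.py; python3 pl.py ".50,-.2,1.2"
```

```text
t 16.05 q [ 0.4857  0.0709 -0.0141  0.7754 -0.1624  1.915   0.0487] pos [ 0.4402 -0.243   0.8602] 
toolx [ 0.8653 -0.3267  0.3801] tooly [-0.3112 -0.9447 -0.1037] toolz [ 0.3929 -0.0285 -0.9191] tilt 23.200074749099603 F [-0.59    1.1673  0.7548]
.50,-.2,1.2 [ 166.8  -94.4 -290. ] n 348.0
```

Emit:
{"fn": "step_arm", "kwargs": {
  "targets": [
    [167, -80, -350, 0, 0],
    [167, -80, -350, 0, 0],
    [167, -80, -350, 0, 0],
    [167, -80, -350, 0, 0],
    [167, -80, -350, 0, 0],
    [167, -80, -350, 0, 0]
  ]
}}

```text
t: 16.55
eef_pos: [0.4523, -0.207, 0.8885]
tool_rot: [-0.016, 0.96, -0.165, 0.225]
contact_force: [-0.2, -0.0, 0.5]
gripper_width: 1.006
```

```bash
python3 st.py; python3 pl.py ".50,-.2,1.2" ".45,-.2,1.2" ".55,-.2,1.2"
```

```text
t 16.55 q [ 0.2097  0.0551  0.1953  0.7312 -0.1507  1.9151 -0.0211] pos [ 0.4523 -0.207   0.8885] 
toolx [ 0.8441 -0.3242  0.4271] tooly [-0.3101 -0.9449 -0.1046] toolz [ 0.4375 -0.0441 -0.8981] tilt 26.084445402858915 F [-0.1794 -0.025   0.5109]
.50,-.2,1.2 [ 171.   -54.  -259.2] n 315.0
.45,-.2,1.2 [ 128.8  -38.5 -281.1] n 312.0
.55,-.2,1.2 [ 213.2  -69.5 -237.3] n 326.0
```

Emit:
{"fn": "step_arm", "kwargs": {
  "targets": [
    [500, -170, -800, 0, 0],
    [500, -170, -800, 0, 0],
    [500, -170, -800, 0, 0],
    [500, -170, -800, 0, 0],
    [500, -170, -800, 0, 0],
    [500, -170, -800, 0, 0]
  ]
}}

```text
t: 17.05
eef_pos: [0.4723, -0.1792, 0.9144]
tool_rot: [-0.013, 0.954, -0.165, 0.25]
contact_force: [0.5, 0.6, 0.2]
gripper_width: 1.001
```

```bash
python3 st.py; python3 pl.py ".50,-.2,1.2" ".45,-.2,1.2" ".55,-.2,1.2"
```

```text
t 17.05 q [-0.03    0.0713  0.3939  0.6617 -0.1503  1.9151 -0.0737] pos [ 0.4723 -0.1792  0.9144] 
toolx [ 0.8203 -0.3217  0.4729] tooly [-0.3086 -0.9451 -0.1076] toolz [ 0.4815 -0.0576 -0.8745] tilt 29.011094847260516 F [0.5192 0.5501 0.1519]
.50,-.2,1.2 [ 164.5  -19.6 -235.3] n 288.0
.45,-.2,1.2 [ 123.5   -4.2 -259.3] n 287.0
.55,-.2,1.2 [ 205.5  -35.  -211.2] n 297.0
```

Emit:
{"fn": "step_arm", "kwargs": {
  "targets": [
    [400, -60, -700, 0, 0],
    [400, -60, -700, 0, 0],
    [400, -60, -700, 0, 0],
    [400, -60, -700, 0, 0],
    [400, -60, -700, 0, 0],
    [400, -60, -700, 0, 0],
    [400, -60, -700, 0, 0],
    [400, -60, -700, 0, 0],
    [400, -60, -700, 0, 0],
    [400, -60, -700, 0, 0],
    [400, -60, -700, 0, 0],
    [400, -60, -700, 0, 0],
    [400, -60, -700, 0, 0],
    [400, -60, -700, 0, 0],
    [400, -60, -700, 0, 0],
    [400, -60, -700, 0, 0]
  ]
}}

```text
t: 18.38
eef_pos: [0.4592, -0.164, 0.9404]
tool_rot: [-0.011, 0.947, -0.165, 0.276]
contact_force: [0.4, -0.2, -0.1]
gripper_width: 0.995
```

```bash
python3 st.py
```

```text
t 18.3833 q [-0.166   0.0423  0.4894  0.634  -0.1255  1.9152 -0.1032] pos [ 0.4592 -0.164   0.9404] 
toolx [ 0.7934 -0.3182  0.5189] tooly [-0.3058 -0.9455 -0.1122] toolz [ 0.5263 -0.0697 -0.8475] tilt 32.06232607216278 F [ 0.4255 -0.1976 -0.0946]
```

Each call gains about 2.9° however many rows it has, so I'll use short calls.

Emit:
{"fn": "step_arm", "kwargs": {
  "targets": [
    [400, -60, -700, 0, 0],
    [400, -60, -700, 0, 0],
    [400, -60, -700, 0, 0]
  ]
}}

```text
t: 18.63
eef_pos: [0.4508, -0.161, 0.9638]
tool_rot: [-0.01, 0.939, -0.164, 0.3]
contact_force: [-0.9, 0.1, -0.0]
gripper_width: 0.998
```

Emit:
{"fn": "step_arm", "kwargs": {
  "targets": [
    [400, -60, -700, 0, 0],
    [400, -60, -700, 0, 0],
    [400, -60, -700, 0, 0]
  ]
}}

```text
t: 18.88
eef_pos: [0.4383, -0.1573, 0.9855]
tool_rot: [-0.008, 0.932, -0.164, 0.323]
contact_force: [0.4, 0.4, 0.5]
gripper_width: 0.995
```

```bash
python3 st.py
```

```text
t 18.8833 q [-0.1671  0.0242  0.4684  0.5492 -0.1086  1.9153 -0.1218] pos [ 0.4383 -0.1573  0.9855] 
toolx [ 0.7373 -0.3106  0.5999] tooly [-0.2997 -0.9463 -0.1215] toolz [ 0.6054 -0.0902 -0.7908] tilt 37.74148110508006 F [0.3598 0.3634 0.5218]
```

Emit:
{"fn": "step_arm", "kwargs": {
  "targets": [
    [400, 60, -700, 0, 0],
    [400, 60, -700, 0, 0]
  ]
}}

```text
t: 19.05
eef_pos: [0.4235, -0.1651, 1.0038]
tool_rot: [-0.007, 0.925, -0.162, 0.344]
contact_force: [-1.3, -0.5, 0.1]
gripper_width: 0.999
```

```bash
python3 st.py
```

```text
t 19.05 q [-0.0457  0.021   0.3795  0.5101 -0.13    1.9152 -0.105 ] pos [ 0.4235 -0.1651  1.0038] 
toolx [ 0.7112 -0.3053  0.6332] tooly [-0.2955 -0.9472 -0.1248] toolz [ 0.6379 -0.0983 -0.7639] tilt 40.19519140500619 F [-1.2996 -0.4658  0.0988]
```

```bash
cat > kin.py <<'E'
from fit import *
D=[([1.13991048,0.47783146,0.02232722,1.55649547,-0.01151255,1.10931756,-0.08310686],[.21392832,-.63958869,.25228584],[-5.08871031e-04,.811550160,-.584281963,-8.16381734e-04]),
([.324,.1267,-.5057,1.9861,.0686,1.0438,-.9113],[.4608,.0056,.2807],[-.001,.94,-.342,0]),
([-.3526,.5331,-.6347,1.6902,.359,1.0369,-1.4664],[.4758,.4115,.1987],[0,.984,-.179,.001]),
([.1337,.4865,-.5683,1.951,.3571,.803,-.9734],[.5329,.109,.1252],[0,.986,-.169,0]),
([-1.1618,.5395,1.4159,2.0287,-.6229,1.1179,.211],[.495,.0096,.2501],[-.01,.987,-.163,-.004]),
([-.0457,.021,.3795,.5101,-.13,1.9152,-.105],[.4235,-.1651,1.0038],[-.007,.925,-.162,.344]),
([.2097,.0551,.1953,.7312,-.1507,1.9151,-.0211],[.4523,-.207,.8885],[-.016,.96,-.165,.225]),
([.737,.2027,-.1413,.7704,-.1662,1.9152,.1935],[.4536,-.3442,.793],[-.032,.974,-.163,.151]),
]
Rz=lambda a:Ro.from_euler('z',a).as_matrix();Ry=lambda a:Ro.from_euler('y',a).as_matrix()
def fk(q,p):
    b0,h,a1,L1,a2,L2,a3,a4,LT,b7=p[:10]; s1,s3,s5,s7=p[10:14]
    R=Rz(b0+s1*q[0]);X=np.array([0,0,h])+R@[a1,0,0]
    R=R@Ry(q[1]);X=X+R@[a2,0,L1]
    R=R@Rz(s3*q[2])@Ry(q[3]);X=X+R@[a3,0,L2]
    R=R@Rz(s5*q[4])@Ry(q[5]);X=X+R@[a4,0,LT]
    R=R@Rz(b7+s7*q[6]);return X,R
def res(p,S):
    r=[]
    for q,x,w in D:
        X,R=fk(q,np.r_[p,S]);Q=Ro.from_quat([w[1],w[2],w[3],w[0]]).as_matrix()
        r+=list((X-x)*1000)+list((Ro.from_matrix(R.T@Q).as_rotvec())*200)
    return np.array(r)
def calib():
    import itertools
    best=None
    for S in itertools.product((1,-1),repeat=4):
        for b7 in (0,np.pi):
          try: s=least_squares(res,[-.1,.38,0,.42,0,.4,0,0,.31,b7],args=(S,),loss='soft_l1',max_nfev=200)
          except Exception: continue
          if best is None or s.cost<best[0]: best=(s.cost,np.r_[s.x,S])
    return best
if __name__=="__main__":
    c,p=calib();np.set_printoptions(precision=4,suppress=True);print(c,p);np.save("kin.npy",p);print(res(p[:10],p[10:]).reshape(-1,6).round(1))
E
python3 kin.py
```

```text
154.6245161020609 [-0.1     0.2766 -0.0003  0.5606 -0.0013  0.4764  0.0073  0.0084  0.3077
  3.0437 -1.     -1.     -1.     -1.    ]
[[ -6.1   2.5  -4.4  -0.    0.   -0.4]
 [  0.3  12.5  -0.7  -0.1  -0.1  -0.6]
 [ 10.1  -3.2   5.4   0.1   0.2  -0.4]
 [  3.6   0.7   4.4  -0.1  -0.1  -0.5]
 [-23.8  -0.2 -19.3  -0.3  -0.5  -0.5]
 [ -1.6  16.3   0.3  12.8  -1.7   4.1]
 [  2.4  12.1  -0.3   8.7  -1.7   1.6]
 [  7.9  -0.3   0.6   5.8  -2.1   0.4]]
```

```bash
python3 - <<'E'
s=open('kin.py').read()
s=s.replace("b0,h,a1,L1,a2,L2,a3,a4,LT,b7=p[:10]; s1,s3,s5,s7=p[10:14]","b0,h,a1,L1,a2,L2,a3,a4,LT,b7,y1,y2,y3,y4=p[:14]; s1,s3,s5,s7=p[14:18]")
s=s.replace("[a1,0,0]","[a1,y1,0]").replace("[a2,0,L1]","[a2,y2,L1]").replace("[a3,0,L2]","[a3,y3,L2]").replace("[a4,0,LT]","[a4,y4,LT]")
s=s.replace(".31,b7]",".31,b7,0,0,0,0]").replace("p[:10],p[10:]","p[:14],p[14:]").replace("[-.1,.38","[0,.38")
open('kin.py','w').write(s)
E
python3 kin.py
```

```text
0.10551808669261664 [ 0.      0.287  -0.0001  0.5418  0.0001  0.4725 -0.     -0.      0.305
  3.1413  0.2035 -0.234  -0.0314 -0.0003 -1.     -1.     -1.     -1.    ]
[[ 0.  -0.  -0.   0.  -0.   0.1]
 [-0.  -0.1  0.  -0.1 -0.1 -0.1]
 [-0.   0.   0.   0.1  0.2  0.1]
 [ 0.   0.  -0.  -0.1 -0.1  0. ]
 [ 0.  -0.   0.  -0.1 -0.1 -0. ]
 [ 0.  -0.  -0.   0.   0.2 -0.1]
 [-0.   0.1  0.1  0.1 -0.1  0.1]
 [ 0.  -0.  -0.  -0.  -0.2 -0. ]]
```

```bash
cat > ik.py <<'E'
from kin import *
P=np.load("kin.npy")
LO=np.array([-2.96,-.34,-1.41,.24,-1.37,.17,-2.96])+.01;HI=np.array([2.96,2.1,1.46,2.44,4.51,1.92,2.96])-.01
def pose(az,tilt,flip=1):
    a=np.radians(az);t=np.radians(tilt)
    z=np.array([np.sin(t)*np.cos(a),np.sin(t)*np.sin(a),-np.cos(t)])
    x=flip*np.array([np.sin(a),-np.cos(a),0]);return np.c_[x,np.cross(z,x),z]
def ik(X,R,q0=None,n=12):
    rng=np.random.default_rng(0);best=None
    f=lambda q:np.r_[(fk(q,P)[0]-X)*10,Ro.from_matrix(fk(q,P)[1].T@R).as_rotvec()]
    for i in range(n):
        s=least_squares(f,np.clip(q0,LO,HI) if (i==0 and q0 is not None) else rng.uniform(LO,HI),bounds=(LO,HI),max_nfev=150)
        if best is None or s.cost<best[0]: best=(s.cost,s.x)
        if best[0]<1e-8:break
    return best
E
python3 - <<'E'
from ik import *
np.set_printoptions(precision=2,suppress=True)
ro=np.array([.515,.058,.142]);hk=np.array([.505,-.283,.235])
for nm,r,azs in (("pick",ro,(-9,-19)),("hook",hk,(-9,-19))):
  for az in azs:
    for t in (0,15,20,25,30,35,40):
        R=pose(az,t);X=r-.009*R[:,2];c,q=ik(X,R);c2,q2=ik(X,pose(az,t,-1));print(nm,az,t,"res %.4f %.4f"%(c**.5,c2**.5),q)
E
```

```text
pick -9 0 res 0.0000 0.0000 [-0.54  0.37  0.38  2.04 -0.19  0.76 -1.77]
pick -9 15 res 0.0000 0.0000 [-0.53  0.26  0.26  2.22  0.11  0.44 -2.1 ]
pick -9 20 res 0.0000 0.0000 [-1.21  0.43  1.1   2.31 -0.74  0.38 -1.29]
pick -9 25 res 0.0000 0.0000 [-1.14  0.33  0.92  2.36 -0.39  0.19 -1.65]
pick -9 30 res 0.0000 0.0000 [ 0.08  0.26 -0.53  2.34  1.32  0.41  2.95]
pick -9 35 res 0.0000 0.0000 [ 0.16  0.28 -0.64  2.39  1.63  0.49  2.63]
pick -9 40 res 0.0000 0.0000 [ 0.7   0.67 -1.4   2.42  1.79  1.03  2.64]
pick -19 0 res 0.0000 0.0000 [-0.7   0.4   0.58  2.05 -0.31  0.78 -1.83]
pick -19 15 res 0.0000 0.0000 [-0.8   0.29  0.55  2.22 -0.    0.46 -2.18]
pick -19 20 res 0.0000 0.0000 [-0.81  0.27  0.51  2.27  0.23  0.37 -2.44]
pick -19 25 res 0.0000 0.0000 [-0.62  0.24  0.24  2.31  0.72  0.35 -2.95]
pick -19 30 res 0.0000 0.0000 [-0.71  0.24  0.3   2.36  1.07  0.33  2.95]
pick -19 35 res 0.0000 0.0000 [-0.37  0.25 -0.14  2.39  1.44  0.48  2.56]
pick -19 40 res 0.0000 0.0000 [-0.09  0.3  -0.51  2.41  1.65  0.66  2.35]
hook -9 0 res 0.0000 0.0001 [-0.48  0.82  1.45  1.85 -0.86  1.29 -0.51]
h
[... 253 characters left out ...]
  0.46 -1.35  2.1   0.72  0.5  -1.89]
hook -9 35 res 0.0000 0.0000 [ 1.66  0.44 -1.35  2.15  0.79  0.36 -1.94]
hook -9 40 res 0.0000 0.0000 [ 0.58  0.14 -0.06  2.26 -1.24  0.24 -0.05]
hook -19 0 res 0.0000 0.0000 [ 0.72  0.36 -0.4   1.78  0.16  1.04 -1.64]
hook -19 15 res 0.0000 0.0000 [ 0.99  0.28 -0.67  1.95  0.25  0.72 -1.71]
hook -19 20 res 0.0000 0.0000 [ 0.38  0.18  0.05  2.06 -0.07  0.56 -1.42]
hook -19 25 res 0.0000 0.0000 [ 0.08  0.15  0.38  2.14 -0.24  0.44 -1.26]
hook -19 30 res 0.0000 0.0000 [-0.42  0.17  0.97  2.22 -0.66  0.37 -0.84]
hook -19 35 res 0.0000 0.0000 [ 1.63  0.44 -1.4   2.18  1.1   0.45 -2.44]
hook -19 40 res 0.0000 0.0000 [ 1.49  0.28 -1.15  2.24  1.21  0.2  -2.59]
```

```bash
python3 pl.py ".45,.05,.55" ".43,.065,.36"; python3 - <<'E'
from ik import *
np.set_printoptions(precision=2,suppress=True)
ro=np.array([.515,.058,.142])
q=np.array([-.0457,.021,.3795,.5101,-.13,1.9152,1.66])
R=pose(-8.8,40.2,-1)
for X in [(.45,.05,.8),(.45,.05,.55),(.47,.06,.45),ro-.25*R[:,2],ro-.2*R[:,2],ro-.15*R[:,2],ro-.1*R[:,2],ro-.05*R[:,2],ro-.009*R[:,2]]:
    c,q=ik(np.array(X),R,q,1);print(np.round(X,3),"%.4f"%c**.5,q)
for t in (25,30):
    R=pose(-8.8,t,-1);X=ro-.009*R[:,2];print(t,ik(X,R,q,1), ik(ro-.12*R[:,2],R,q,1))
E
```

```text
.45,.05,.55 [-334.2 -154.9  342.3] n 503.0
.43,.065,.36 [-473.3 -139.5  473.2] n 684.0
[0.45 0.05 0.8 ] 0.0078 [-0.87 -0.31  0.18  1.36  0.55  1.58  0.88]
[0.45 0.05 0.55] 0.1498 [-0.96 -0.33  0.24  1.89  0.65  1.36  0.56]
[0.47 0.06 0.45] 0.0065 [-0.53 -0.33 -0.01  2.15  0.6   0.83  0.58]
[0.36 0.08 0.33] 0.0975 [-0.54 -0.33 -0.33  2.41  0.71  0.9   0.1 ]
[0.39 0.08 0.29] 0.0409 [ 0.3  -0.33 -0.81  2.43  0.42  0.48  0.53]
[0.42 0.07 0.26] 0.0386 [ 0.94 -0.33 -1.29  2.43  0.16  0.25  0.84]
[0.45 0.07 0.22] 0.1566 [ 1.14 -0.1  -1.4   2.41  0.13  0.18  1.05]
[0.48 0.06 0.18] 0.0175 [ 0.74  0.44 -1.4   2.43  1.63  0.84 -0.46]
[0.51 0.06 0.15] 0.0000 [ 0.63  0.55 -1.26  2.42  1.8   0.89 -0.56]
25 (np.float64(1.6353489660179889e-06), array([ 0.71,  0.53, -1.28,  2.26,  1.3 ,  0.77, -0.04])) (np.float64(4.461128707379828e-16), array([ 0.73,  0.03, -1.13,  2.25,  0.49,  0.55,  0.65]))
30 (np.float64(7.848653874557384e-07), array([ 0.69,  0.52, -1.28,  2.32,  1.47,  0.78, -0.21])) (np.float64(1.0105925464213145e-17), array([ 0.76, -0.02, -1.17,  2.32,  0.61,  0.45,  0.49]))
```

```bash
python3 pl.py ".60,-.03,.70" ".60,.03,.36"
```

```text
.60,-.03,.70 [-108.1 -142.2  331.3] n 376.0
.60,.03,.36 [-341.7 -156.6  585.1] n 695.0
```

Emit:
{"fn": "step_arm", "kwargs": {
  "targets": [
    [-108, -142, 331, -50, 0],
    [-108, -142, 331, -50, 0],
    [-108, -142, 331, -50, 0],
    [-108, -142, 331, -50, 0],
    [-108, -142, 331, -70, 0],
    [-108, -142, 331, -70, 0],
    [-108, -142, 331, -85, 0],
    [-108, -142, 331, -101, 0],
    [-108, -142, 331, -101, 0],
    [-108, -142, 331, -101, 0],
    [-342, -157, 585, -101, 0],
    [-342, -157, 585, -101, 0],
    [-342, -157, 585, -101, 0],
    [-342, -157, 585, -101, 0],
    [-342, -157, 585, -101, 0],
    [-342, -157, 585, -101, 0],
    [-342, -157, 585, -101, 0],
    [-342, -157, 585, -101, 0],
    [-342, -157, 585, -101, 0],
    [-342, -157, 585, -101, 0]
  ]
}}

```text
t: 20.72
eef_pos: [0.5968, 0.0306, 0.3535]
tool_rot: [0.258, 0.714, 0.612, 0.22]
contact_force: [0.3, -0.3, -0.4]
gripper_width: 1.002
```

```bash
python3 st.py; python3 pl.py ".50,.058,.30" ".42,.058,.30"
```

```text
t 20.7167 q [-0.3466 -0.0069  0.0442  2.1121  0.6516  0.4856  0.6177] pos [0.5968 0.0306 0.3535] 
toolx [ 0.1532  0.9882 -0.0024] tooly [ 0.7611 -0.1164  0.6382] toolz [ 0.6303 -0.0996 -0.7699] tilt 39.65441662422422 F [ 0.3038 -0.3139 -0.4152]
.50,.058,.30 [  12.4 -111.   -22.5] n 114.0
.42,.058,.30 [   0.1 -171.9  -73. ] n 187.0
```

Emit:
{"fn": "step_arm", "kwargs": {
  "targets": [
    [0, -172, -73, 0, 0],
    [0, -172, -73, 0, 0],
    [0, -172, -73, 0, 0],
    [0, -172, -73, 0, 0],
    [0, -172, -73, 0, 0],
    [0, -172, -73, 0, 0]
  ]
}}

```text
t: 21.22
eef_pos: [0.4251, 0.0603, 0.3074]
tool_rot: [0.26, 0.711, 0.613, 0.226]
contact_force: [1.0, 0.6, 0.9]
gripper_width: 1.001
```

```bash
python3 st.py; python3 pl.py ".50,.058,.25" ".40,.058,.24"
```

```text
t 21.2167 q [-0.1259 -0.2594 -0.3962  2.4331  0.7358  0.4904  0.3051] pos [0.4251 0.0603 0.3074] 
toolx [0.1468 0.9892 0.0028] tooly [ 0.7541 -0.1137  0.6468] toolz [ 0.6401 -0.0928 -0.7626] tilt 40.30244527589813 F [0.9699 0.5651 0.9131]
.50,.058,.25 [ 8.6 19.6 91.9] n 94.0
.40,.058,.24 [ -6.1 -62.2  35.6] n 72.0
```

```bash
python3 pl.py ".509,.059,.25" ".509,.059,.19" ".509,.059,.149";  python3 - <<'E'
from ik import *
np.set_printoptions(precision=2,suppress=True)
q=np.array([-.1259,-.2594,-.3962,2.4331,.7358,.4904,.3051])
R=fk(q,P)[1]
for X in [(.47,.06,.28),(.509,.059,.25),(.509,.059,.22),(.509,.059,.19),(.509,.059,.17),(.509,.059,.149)]:
    c,q=ik(np.array(X),R,q,1);print(np.round(X,3),"%.4f"%c**.5,q)
E
```

```text
.509,.059,.25 [10.9 26.3 97.6] n 102.0
.509,.059,.19 [ 10.7 -12.5 143.4] n 144.0
.509,.059,.149 [ 10.6 -39.  174.6] n 179.0
[0.47 0.06 0.28] 0.0000 [ 0.48 -0.12 -0.9   2.38  0.89  0.36  0.2 ]
[0.51 0.06 0.25] 0.0000 [ 0.43  0.06 -0.88  2.35  1.28  0.43 -0.14]
[0.51 0.06 0.22] 0.0246 [ 0.38  0.13 -0.86  2.36  1.37  0.47 -0.23]
[0.51 0.06 0.19] 0.0000 [ 0.46  0.25 -0.98  2.41  1.67  0.58 -0.51]
[0.51 0.06 0.17] 0.0000 [ 0.29  0.27 -0.81  2.43  1.77  0.57 -0.64]
[0.51 0.06 0.15] 0.0151 [ 0.26  0.32 -0.79  2.43  1.81  0.61 -0.68]
```

Feasible with continuous joint motion. I'll go over the roller.

Emit:
{"fn": "step_arm", "kwargs": {
  "targets": [
    [11, 26, 98, 0, 0],
    [11, 26, 98, 0, 0],
    [11, 26, 98, 0, 0],
    [11, 26, 98, 0, 0],
    [11, 26, 98, 0, 0]
  ]
}}

```text
t: 21.63
eef_pos: [0.5116, 0.0552, 0.2483]
tool_rot: [0.26, 0.714, 0.61, 0.224]
contact_force: [-0.1, -0.5, -0.1]
gripper_width: 0.998
```

Emit:
{"fn": "step_arm", "kwargs": {
  "targets": [
    [0, -19, 22, 0, 0],
    [0, -26, 30, 0, 0],
    [0, -26, 30, 0, 0],
    [0, -26, 30, 0, 0]
  ]
}}

```text
t: 21.97
eef_pos: [0.5097, 0.0558, 0.2093]
tool_rot: [0.26, 0.714, 0.61, 0.224]
contact_force: [-0.1, -0.2, 0.3]
gripper_width: 0.997
```

```bash
python3 st.py; python3 pl.py ".509,.059,.21" ".509,.059,.149"; python3 - <<'E'
from fit import *
from station import bot
c=bot.read_camera("side");np.savez("side7.npz",**c); cv2.imwrite("pics/side7.png",c["frame"][:,:,::-1])
c=bot.read_camera("top");np.savez("top7.npz",**c); cv2.imwrite("pics/top7.png",c["frame"][:,:,::-1])
E
```

```text
t 21.9667 q [-0.0199  0.1129 -0.4529  2.4113  1.5366  0.4261 -0.437 ] pos [0.5097 0.0558 0.2093] 
toolx [0.1541 0.988  0.0024] tooly [ 0.7549 -0.1193  0.6449] toolz [ 0.6375 -0.0976 -0.7642] tilt 40.16081453954064 F [-0.1277 -0.2116  0.3128]
.509,.059,.21 [ 3.  -0.5 -1.3] n 3.0
.509,.059,.149 [  2.9 -39.8  45.3] n 60.0
```

View pics/side7.png

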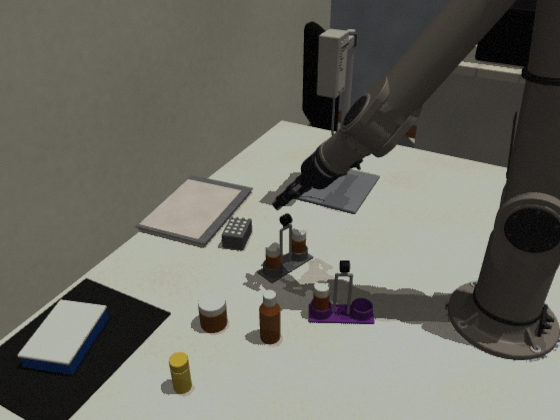

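View pics/top7.png

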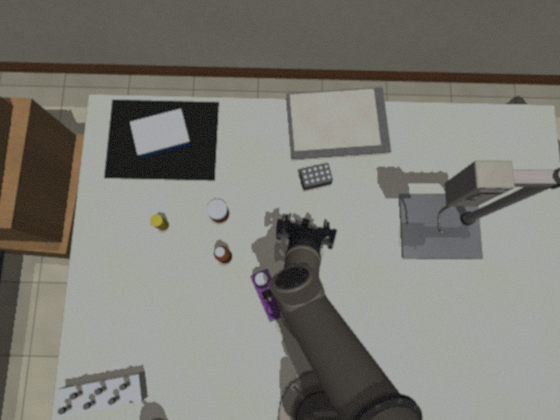

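The leaning gripper is directly above the roller at (286,219), with both vials standing in the carrier. I'll re-measure the roller and then descend.

```bash
python3 - <<'E'
from fit import *
np.set_printoptions(precision=4,suppress=True)
for n in (0,6,7):
    c=np.load(f"side{n}.npz");X=cloud(c);g=c["frame"].astype(int)
    m=(np.hypot(X[...,0]-.515,X[...,1]-.058)<.035)&(X[...,2]>.125)&(X[...,2]<.165)&(g.sum(-1)<120)
    p=X[m];print(n,len(p),p.mean(0),p.min(0),p.max(0))
    # fit cylinder: axis dir (.326,.9455,0) r13 half-length 10
    ay=np.array([.326,.9455,0]);ax=np.array([.9455,-.326,0]);az=np.array([0,0,1])
    def f(s):
        d=p-s;h=abs(d@ay)-.010;r=np.hypot(d@ax,d@az)-.013
        return np.where((h>0)&(r>0),np.hypot(np.maximum(h,0),np.maximum(r,0)),np.maximum(h,r))
    s=least_squares(f,[.515,.058,.142],loss='soft_l1',f_scale=.002);print("  centre",s.x,np.sqrt(np.mean(s.fun**2)))
E
```

```text
0 98 [0.5132 0.0653 0.1449] [0.5011 0.0515 0.1273] [0.5273 0.0738 0.1567]
  centre [0.5169 0.0588 0.1418] 0.001636864464004919
6 100 [0.513  0.0647 0.1445] [0.5011 0.0527 0.1256] [0.5286 0.073  0.1563]
  centre [0.5155 0.058  0.1412] 0.0014609541973087839
7 100 [0.513  0.0647 0.1445] [0.5005 0.0526 0.1266] [0.5291 0.0716 0.1564]
  centre [0.5157 0.0581 0.1412] 0.0014391914253212691
```

Emit:
{"fn": "step_arm", "kwargs": {
  "targets": [
    [3, -13, 15, 0, 0],
    [3, -26, 30, 0, 0],
    [3, -35, 40, 0, 0],
    [3, -39, 46, 0, 0],
    [3, -39, 46, 0, 0],
    [3, -39, 46, 0, 0]
  ]
}}

```text
t: 22.57
eef_pos: [0.5106, 0.0582, 0.1484]
tool_rot: [0.26, 0.715, 0.609, 0.224]
contact_force: [0.3, 0.0, 0.2]
gripper_width: 1.0
```

```bash
python3 st.py; python3 pl.py ".5098,.0589,.149"; python3 - <<'E'
from fit import *
from station import bot
c=bot.read_camera("side"); crop(c,230,140,380,290,4,"pics/side8.png")
E
```

```text
t 22.5667 q [ 0.3095  0.3489 -0.8531  2.4343  1.8412  0.6478 -0.7057] pos [0.5106 0.0582 0.1484] 
toolx [0.1569 0.9876 0.0036] tooly [ 0.7552 -0.1223  0.644 ] toolz [ 0.6365 -0.0983 -0.765 ] tilt 40.09226339278718 F [0.3377 0.0132 0.2389]
.5098,.0589,.149 [ 0.6 -0.3 -1. ] n 1.0
```

View pics/side8.png

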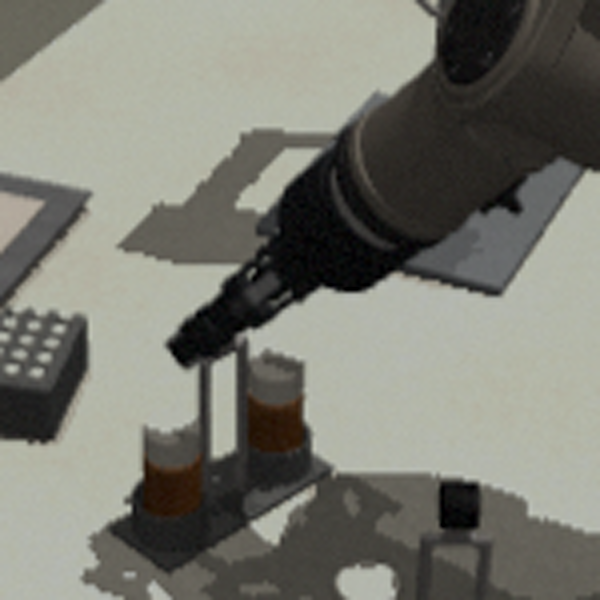

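Emit:
{"fn": "step_arm", "kwargs": {
  "targets": [
    [0, 0, 0, 0, 0.5],
    [0, 0, 0, 0, 0.6],
    [0, 0, 0, 0, 0.8],
    [0, 0, 0, 0, 1],
    [0, 0, 0, 0, 1],
    [0, 0, 0, 0, 1],
    [0, 0, 0, 0, 1],
    [0, 0, 0, 0, 1],
    [0, 0, 0, 0, 1],
    [0, 0, 0, 0, 1]
  ],
  "newtons": 60
}}

```text
t: 23.45
eef_pos: [0.5105, 0.0588, 0.1482]
tool_rot: [0.26, 0.714, 0.61, 0.224]
contact_force: [-0.4, -1.3, 4.5]
gripper_width: 0.22
```

```bash
python3 st.py; python3 - <<'E'
from fit import *
from station import bot
print(bot.get_obs()["gripper_width"])
np.set_printoptions(precision=4,suppress=True)
c=bot.read_camera("side"); np.savez("side9.npz",**c);crop(c,230,140,380,290,4,"pics/side9.png")
X=cloud(c)
def near(X,c,r,z0,z1):
    m=(np.hypot(X[...,0]-c[0],X[...,1]-c[1])<r)&(X[...,2]>z0)&(X[...,2]<z1);return X[m]
for nm,cc in (("loose",(.53,.1)),("fixed",(.499,.016))):
    b=near(X,cc,.03,.04,.078);print(nm,len(b),circ(b[:,:2],.018))
E
```

```text
t 23.45 q [ 0.3085  0.3501 -0.8537  2.435   1.8443  0.6497 -0.7082] pos [0.5105 0.0588 0.1482] 
toolx [0.1553 0.9879 0.0035] tooly [ 0.7547 -0.1209  0.6448] toolz [ 0.6374 -0.0976 -0.7644] tilt 40.15056817613485 F [-0.3573 -1.3439  4.5278]
0.22019451520062305
loose 193 (array([0.5253, 0.1015]), np.float64(0.0025746134399455244))
fixed 151 (array([0.5092, 0.0129]), np.float64(0.0022103088787291387))
```

View pics/side9.png

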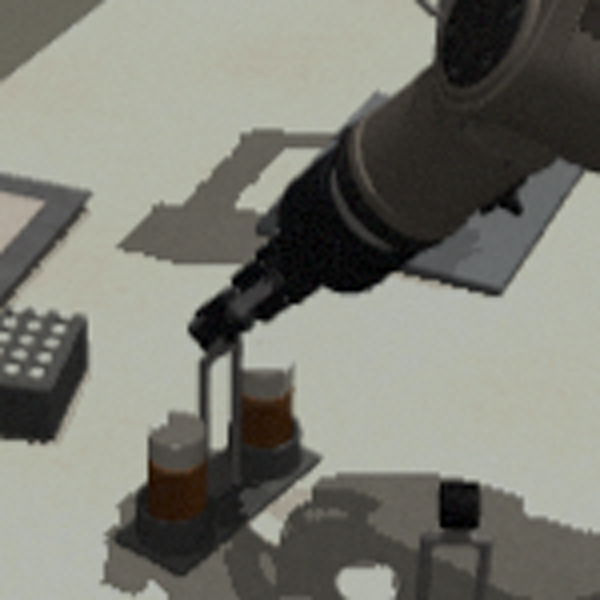

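```bash
python3 pl.py ".5105,.0588,.178"; python3 - <<'E'
from ik import *
np.set_printoptions(precision=2,suppress=True)
q=np.array([.3085,.3501,-.8537,2.435,1.8443,.6497,-.7082])
R=fk(q,P)[1]
def path(q,pts,n=6):
    x=fk(q,P)[0]
    for p in pts:
        p=np.array(p)
        for k in range(1,n+1):
            X=x+(p-x)*k/n
            c,q=ik(X,R,q,1)
            if c**.5>1e-3: print("   bad",X,c**.5)
        x=p;print(p,"%.4f"%c**.5,q)
    return q
print("A");path(q,[(.5105,.0588,.265),(.46,-.15,.265),(.44,-.283,.265),(.504,-.283,.26),(.504,-.283,.20)])
print("B");path(q,[(.53,.0588,.265),(.52,-.1,.265),(.46,-.283,.26),(.504,-.283,.26),(.504,-.283,.20)])
E
```

```text
.5105,.0588,.178 [  0.1  19.2 -22.8] n 30.0
A
[0.51 0.06 0.27] 0.0000 [-0.01 -0.   -0.45  2.35  1.13  0.42 -0.01]
   bad [0.5  0.02 0.27] 0.01930203598497583
   bad [ 0.48 -0.08  0.27] 0.012927078465001185
   bad [ 0.47 -0.12  0.27] 0.030418736427087676
   bad [ 0.46 -0.15  0.27] 0.030815644123987053
[ 0.46 -0.15  0.27] 0.0308 [-0.14 -0.13  0.32  2.43  0.16  0.18  1.45]
   bad [ 0.46 -0.17  0.27] 0.026776582707616035
   bad [ 0.45 -0.19  0.27] 0.021376065972643125
   bad [ 0.45 -0.22  0.27] 0.0025381338183830095
[ 0.44 -0.28  0.27] 0.0000 [-0.41 -0.07  1.04  2.37 -0.99  0.31  2.95]
   bad [ 0.48 -0.28  0.26] 0.015470679135005183
   bad [ 0.49 -0.28  0.26] 0.04712776763940561
   bad [ 0.5  -0.28  0.26] 0.08264580939803352
[ 0.5  -0.28  0.26] 0.0826 [-1.1  -0.33  1.45  2.32  0.95  0.24  1.  ]
   bad [ 0.5  -0.28  0.25] 0.12238723376553248
   bad [ 0.5  -0.28  0.24] 0.16531730623018095
   bad [ 0.5  -0.28  0.23] 0.21047413030848655
   bad [ 0.5  -0.28  0.22] 0.2575739271456202
   bad [ 0.5  -0.28  0.21] 0.3061374804977762
   bad [ 0.5  -0.28  0.2 ] 0.3559602917073213
[ 0.5  -0.28  0.2 ]
[... 467 characters left out ...]
013951635
   bad [ 0.49 -0.19  0.26] 0.023072608326354358
   bad [ 0.48 -0.22  0.26] 0.018251589566867444
   bad [ 0.47 -0.25  0.26] 0.009191632806431838
[ 0.46 -0.28  0.26] 0.0001 [ 1.87  0.31 -1.4   2.25  0.19  0.19  1.82]
   bad [ 0.48 -0.28  0.26] 0.003465922124155953
   bad [ 0.5  -0.28  0.26] 0.003624993800388564
   bad [ 0.5  -0.28  0.26] 0.004208454830954092
[ 0.5  -0.28  0.26] 0.0042 [ 1.39  0.22 -0.94  2.19 -0.38  0.18  2.3 ]
   bad [ 0.5  -0.28  0.23] 0.01276003488919426
   bad [ 0.5  -0.28  0.22] 0.02481409454645271
   bad [ 0.5  -0.28  0.21] 0.036604811468455206
   bad [ 0.5  -0.28  0.2 ] 0.048141925209338514
[ 0.5  -0.28  0.2 ] 0.0481 [ 0.96  0.26 -0.46  2.22 -1.02  0.18  2.93]
```

The grip squared the carrier to the tool (yaw about −10°). But my kinematic fit shows that a 40° lean is marginal at the hook, while 25–30° clears the housing by about 20 mm and is comfortable for the arm. I'll let go, reduce the lean, and re-grip.

Emit:
{"fn": "step_arm", "kwargs": {
  "targets": [
    [0, 0, 0, 0, 0],
    [0, 0, 0, 0, 0],
    [0, 0, 0, 0, 0],
    [0, 0, 0, 0, 0],
    [0, 20, -24, 0, 0],
    [0, 45, -54, 0, 0],
    [0, 65, -77, 0, 0],
    [0, 65, -77, 0, 0],
    [0, 30, -107, 0, 0],
    [0, 0, -137, 0, 0],
    [0, -50, -180, 0, 0],
    [0, -100, -220, 0, 0],
    [0, -100, -220, 0, 0],
    [0, -100, -220, 0, 0]
  ]
}}

```text
t: 24.67
eef_pos: [0.4004, 0.0911, 0.2789]
tool_rot: [0.256, 0.721, 0.608, 0.211]
contact_force: [-13.3, -16.0, 44.4]
gripper_width: 1.001
```

```bash
python3 st.py; python3 pl.py ".34,.06,.30"
```

```text
t 24.6667 q [ 0.6028 -0.3376 -1.0741  2.4358  0.366   0.3576  0.5618] pos [0.4004 0.0911 0.2789] 
toolx [ 0.1718  0.9851 -0.0074] tooly [ 0.7688 -0.1294  0.6263] toolz [ 0.616  -0.1133 -0.7796] tilt 38.77809334830867 F [-13.2772 -16.0277  44.4316]
.34,.06,.30 [-41.1 -29.2 -50.1] n 71.0
```

```bash
python3 - <<'E'
from fit import *
from station import bot
o=bot.get_obs();print(o["t"],o["contact_force"],o["torque"],o["joint_vel"])
c=bot.read_camera("side"); cv2.imwrite("pics/side10.png",c["frame"][:,:,::-1])
o=bot.get_obs();print(o["t"],o["contact_force"],o["torque"],o["eef_pos"])
E
```

```text
24.6667 [-13.27716449 -16.02771942  44.43157185] [-1.28004968 -1.16055186 -0.81160861] [-1.52917956 -0.10407285  0.49493825 -0.05147613 -1.35415655  0.93713506
  0.54360426]
24.7167 [-0.32812586  0.58474481  0.57412463] [0.12895195 0.65367584 0.04473087] [0.39789011 0.09714194 0.27796964]
```

View pics/side10.png

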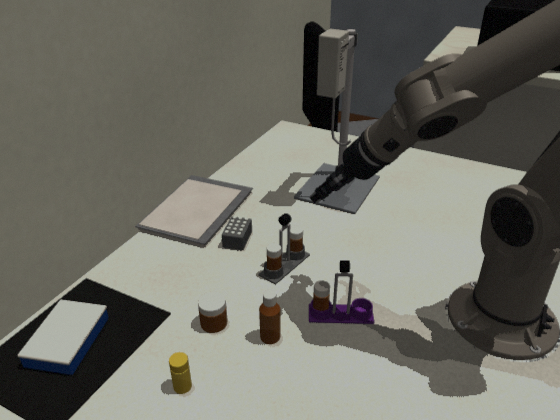

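That spike was dynamic, not contact; the force is back near zero and nothing was touched. I'll keep pulling in to reduce the lean.

Emit:
{"fn": "step_arm", "kwargs": {
  "targets": [
    [-10, -50, -60, 0, 0],
    [-10, -50, -60, 0, 0],
    [-10, -50, -60, 0, 0]
  ]
}}

```text
t: 24.97
eef_pos: [0.3709, 0.1073, 0.296]
tool_rot: [0.254, 0.721, 0.611, 0.205]
contact_force: [-0.4, 0.1, 0.7]
gripper_width: 1.007
```

```bash
python3 st.py; python3 pl.py ".30,.06,.30" ".34,.06,.2"
```

```text
t 24.9667 q [ 0.1691 -0.3368 -0.8182  2.4355  0.4917  0.5401  0.3563] pos [0.3709 0.1073 0.296 ] 
toolx [ 0.1683  0.9856 -0.0146] tooly [ 0.7775 -0.1236  0.6166] toolz [ 0.6059 -0.1151 -0.7872] tilt 38.079229979314334 F [-0.4209  0.1458  0.7209]
.30,.06,.30 [-58.6 -46.8 -40.6] n 85.0
.34,.06,.2 [-50.4 -77.4  62.3] n 111.0
```

```bash
python3 pl.py ".42,-.04,.27" ".40,-.13,.22"; python3 - <<'E'
from ik import *
np.set_printoptions(precision=2,suppress=True)
for X in [(.40,-.13,.22),(.42,-.13,.2),(.45,-.13,.2),(.45,-.28,.25)]:
  for t in (25,28,32,36,40):
    c,q=ik(np.array(X),pose(-10,t,-1),None,25);print(X,t,"%.4f"%c**.5,q)
E
```

```text
.42,-.04,.27 [-136.6   40.3   67.2] n 157.0
.40,-.13,.22 [-227.9    5.1  104.8] n 251.0
(0.4, -0.13, 0.22) 25 0.0000 [ 1.7  -0.1  -1.38  2.38 -0.42  0.38  2.06]
(0.4, -0.13, 0.22) 28 0.0000 [ 1.78 -0.18 -1.4   2.41 -0.77  0.37  2.41]
(0.4, -0.13, 0.22) 32 0.0252 [ 1.81 -0.22 -1.4   2.43 -0.99  0.38  2.63]
(0.4, -0.13, 0.22) 36 0.0712 [ 1.83 -0.21 -1.4   2.43 -1.03  0.38  2.68]
(0.4, -0.13, 0.22) 40 0.1171 [ 1.84 -0.2  -1.4   2.43 -1.06  0.39  2.73]
(0.42, -0.13, 0.2) 25 0.0000 [ 0.14 -0.02  0.01  2.43  0.03  0.29  1.52]
(0.42, -0.13, 0.2) 28 0.0000 [ 1.53  0.1  -1.36  2.4   0.37  0.24  1.25]
(0.42, -0.13, 0.2) 32 0.0181 [ 1.57  0.09 -1.4   2.43  0.49  0.18  1.14]
(0.42, -0.13, 0.2) 36 0.0657 [ 1.57  0.1  -1.4   2.43  0.55  0.18  1.07]
(0.42, -0.13, 0.2) 40 0.1132 [ 1.56  0.1  -1.4   2.43  0.62  0.18  1.  ]
(0.45, -0.13, 0.2) 25 0.0000 [-1.03 -0.04  1.21  2.42  0.12  0.3   1.47]
(0.45, -0.13, 0.2) 28 0.0000 [0.07 0.02 0.07 2.41 0.08 0.22 1.46]
(0.45, -0.13, 0.2) 32 0.0000 [ 1.38  0.16 -1.27  2.4   0.91  0.21  0.71]
(0.45, -0.13, 0.2) 36 0.0097 [ 1.5   0.21 -1.4   2.43  1.37  0.22  0.27]
(0.45, -0.13, 0.2) 40 0.0560 [ 1.5   0.22 -1.4   2.43  1.4   0.2   0.25]
(0.45, -0.28, 0.25) 25 0.0001 [ 1.74  0.37 -1.4   2.12  0.49  0.57  1.46]
(0.45, -0.28, 0.25) 28 0.0000 [ 0.11  0.06  0.45  2.24 -0.48  0.44  2.34]
(0.45, -0.28, 0.25) 32 0.0000 [ 1.81  0.32 -1.4   2.19  0.41  0.37  1.56]
(0.45, -0.28, 0.25) 36 0.0000 [ 1.83  0.29 -1.37  2.24  0.26  0.25  1.71]
(0.45, -0.28, 0.25) 40 0.0000 [-0.86 -0.13  1.45  2.39 -0.89  0.21  2.86]
```

Emit:
{"fn": "step_arm", "kwargs": {
  "targets": [
    [-50, 20, 30, 0, 0],
    [-100, 40, 60, 0, 0],
    [-137, 40, 67, 0, 0],
    [-180, 30, 85, 0, 0],
    [-228, 15, 110, 0, 0],
    [-228, 5, 115, 0, 0],
    [-228, 5, 115, 0, 0]
  ]
}}

```text
t: 25.55
eef_pos: [0.421, -0.0001, 0.2735]
tool_rot: [0.241, 0.723, 0.617, 0.198]
contact_force: [-0.1, 0.3, -0.6]
gripper_width: 1.002
```

```bash
python3 st.py; python3 pl.py ".42,-.13,.19" ".40,-.13,.18"
```

```text
t 25.55 q [ 0.9687 -0.3367 -1.0423  2.4355 -0.383   0.2802  1.6094] pos [ 0.421  -0.0001  0.2735] 
toolx [ 0.1603  0.987  -0.0113] tooly [ 0.7961 -0.1225  0.5927] toolz [ 0.5836 -0.104  -0.8054] tilt 36.354393607593515 F [-0.0502  0.3428 -0.6223]
.42,-.13,.19 [-127.5  -34.4   80.1] n 154.0
.40,-.13,.18 [-130.6  -56.2   76.5] n 161.0
```

Emit:
{"fn": "step_arm", "kwargs": {
  "targets": [
    [-130, -45, 80, 0, 0],
    [-130, -45, 80, 0, 0],
    [-130, -45, 80, 0, 0],
    [-130, -45, 80, 0, 0]
  ]
}}

```text
t: 25.88
eef_pos: [0.4296, -0.0442, 0.2485]
tool_rot: [0.231, 0.725, 0.621, 0.19]
contact_force: [-0.6, 1.1, 0.0]
gripper_width: 1.0
```

```bash
python3 st.py; python3 pl.py ".42,-.13,.19" ".40,-.13,.18"
```

```text
t 25.8833 q [ 1.4147 -0.3369 -1.2697  2.4353 -0.9728  0.3106  2.3424] pos [ 0.4296 -0.0442  0.2485] 
toolx [ 0.1575  0.9875 -0.011 ] tooly [ 0.8118 -0.1232  0.5708] toolz [ 0.5622 -0.0988 -0.821 ] tilt 34.81010942516394 F [-0.6253  1.1055  0.0376]
.42,-.13,.19 [-85.6 -30.7  51.1] n 104.0
.40,-.13,.18 [-88.6 -52.6  48.1] n 114.0
```

Emit:
{"fn": "step_arm", "kwargs": {
  "targets": [
    [-80, -60, 60, 0, 0],
    [-80, -60, 60, 0, 0],
    [-80, -60, 60, 0, 0]
  ]
}}

```text
t: 26.13
eef_pos: [0.4275, -0.1127, 0.2209]
tool_rot: [0.221, 0.728, 0.622, 0.184]
contact_force: [8.8, -11.7, 4.5]
gripper_width: 0.999
```

Emit:
{"fn": "step_arm", "kwargs": {
  "targets": [
    [-50, -60, 60, 0, 0],
    [-50, -60, 60, 0, 0],
    [-50, -60, 60, 0, 0]
  ]
}}

```text
t: 26.38
eef_pos: [0.4036, -0.1671, 0.2023]
tool_rot: [0.203, 0.732, 0.625, 0.181]
contact_force: [-0.4, -0.8, 0.8]
gripper_width: 1.001
```

```bash
python3 st.py; python3 pl.py ".42,-.13,.19" ".40,-.13,.18"
```

```text
t 26.3833 q [ 1.5624  0.0478 -1.2058  2.4357 -0.4675  0.1697  2.2223] pos [ 0.4036 -0.1671  0.2023] 
toolx [0.1545 0.9879 0.0114] tooly [ 0.8414 -0.1376  0.5226] toolz [ 0.5178 -0.0711 -0.8525] tilt 31.513402313449742 F [-0.3806 -0.7755  0.8065]
.42,-.13,.19 [39.1  2.3 16.3] n 42.0
.40,-.13,.18 [ 35.9 -19.8  14.5] n 43.0
```

Emit:
{"fn": "step_arm", "kwargs": {
  "targets": [
    [10, -80, 20, 0, 0],
    [10, -80, 20, 0, 0],
    [10, -80, 20, 0, 0]
  ]
}}

```text
t: 26.63
eef_pos: [0.3978, -0.1659, 0.1874]
tool_rot: [0.187, 0.732, 0.632, 0.174]
contact_force: [0.3, 0.3, -0.9]
gripper_width: 1.002
```

```bash
python3 st.py; python3 pl.py ".46,-.08,.25" ".509,.058,.23"; python3 - <<'E'
from ik import *
from station import bot
np.set_printoptions(precision=2,suppress=True)
q=bot.get_obs()["q"];R=fk(q,P)[1]
for X in [(.46,-.08,.25),(.49,0,.24),(.509,.058,.23),(.509,.058,.18),(.509,.058,.15)]:
    c,q=ik(np.array(X),R,q,1);print(np.round(X,3),"%.4f"%c**.5,q)
E
```

```text
t 26.6333 q [ 1.6515  0.1416 -1.3287  2.4356  0.0869  0.1701  1.7039] pos [ 0.3978 -0.1659  0.1874] 
toolx [0.1403 0.99   0.0177] tooly [ 0.8604 -0.1307  0.4926] toolz [ 0.49   -0.0538 -0.8701] tilt 29.534330387112345 F [ 0.2527  0.3475 -0.8629]
.46,-.08,.25 [ 94.9  73.1 -28.6] n 123.0
.509,.058,.23 [238.   87.4   5.4] n 254.0
[ 0.46 -0.08  0.25] 0.0013 [ 1.53 -0.07 -1.4   2.31 -0.21  0.33  1.72]
[0.49 0.   0.24] 0.0866 [ 1.2   0.05 -1.31  2.32  0.22  0.26  1.17]
[0.51 0.06 0.23] 0.0000 [ 0.6   0.15 -1.01  2.25  0.86  0.49  0.34]
[0.51 0.06 0.18] 0.0262 [ 0.49  0.26 -0.93  2.28  1.07  0.49  0.13]
[0.51 0.06 0.15] 0.0173 [ 0.42  0.32 -0.88  2.31  1.29  0.49 -0.1 ]
```

Emit:
{"fn": "step_arm", "kwargs": {
  "targets": [
    [30, 25, -10, 0, 0],
    [62, 50, -20, 0, 0],
    [95, 73, -28, 0, 0],
    [130, 80, -22, 0, 0],
    [165, 85, -14, 0, 0],
    [200, 88, -5, 0, 0],
    [225, 89, 2, 0, 0],
    [240, 89, 5, 0, 0],
    [240, 89, 5, 0, 0],
    [240, 89, 5, 0, 0],
    [240, 89, 5, 0, 0]
  ]
}}

```text
t: 27.55
eef_pos: [0.5111, 0.0595, 0.2313]
tool_rot: [0.188, 0.732, 0.631, 0.173]
contact_force: [-0.5, -0.1, 0.5]
gripper_width: 0.999
```

```bash
python3 st.py; python3 pl.py ".5121,.0583,.20" ".5121,.0583,.1498"; python3 - <<'E'
from fit import *
from station import bot
np.set_printoptions(precision=4,suppress=True)
c=bot.read_camera("side"); np.savez("side11.npz",**c)
X=cloud(c);g=c["frame"].astype(int)
def near(X,c,r,z0,z1):
    m=(np.hypot(X[...,0]-c[0],X[...,1]-c[1])<r)&(X[...,2]>z0)&(X[...,2]<z1);return X[m]
for nm,cc in (("loose",(.525,.1015)),("fixed",(.509,.013))):
    b=near(X,cc,.03,.04,.078);print(nm,len(b),circ(b[:,:2],.018))
m=(np.hypot(X[...,0]-.517,X[...,1]-.058)<.03)&(X[...,2]>.125)&(X[...,2]<.165)&(g.sum(-1)<120)
p=X[m];ay=np.array([.18,.984,0]);ax=np.array([.984,-.18,0]);az=np.array([0,0,1])
def f(s):
        d=p-s;h=abs(d@ay)-.010;r=np.hypot(d@ax,d@az)-.013
        return np.where((h>0)&(r>0),np.hypot(np.maximum(h,0),np.maximum(r,0)),np.maximum(h,r))
s=least_squares(f,[.515,.058,.142],loss='soft_l1',f_scale=.002);print("roller",len(p),s.x,np.sqrt(np.mean(s.fun**2)))
E
```

```text
t 27.55 q [ 0.7284  0.1961 -1.1696  2.2427  0.931   0.5359  0.2776] pos [0.5111 0.0595 0.2313] 
toolx [0.143  0.9896 0.0165] tooly [ 0.8592 -0.1324  0.4942] toolz [ 0.4912 -0.0565 -0.8692] tilt 29.6336922667004 F [-0.4642 -0.0523  0.5139]
.5121,.0583,.20 [ -1.6 -14.5  27.7] n 31.0
.5121,.0583,.1498 [ -2.4 -39.3  71.3] n 81.0
loose 193 (array([0.5254, 0.1023]), np.float64(0.0022884229159854637))
fixed 157 (array([0.5101, 0.0133]), np.float64(0.001980695717988827))
roller 101 [0.5187 0.0592 0.1413] 0.001443645460904338
```

Emit:
{"fn": "step_arm", "kwargs": {
  "targets": [
    [-1, -12, 22, 0, 0],
    [-1, -24, 45, 0, 0],
    [-1, -33, 62, 0, 0],
    [-1, -38, 71, 0, 0],
    [-1, -38, 72, 0, 0],
    [-1, -38, 72, 0, 0.4],
    [-1, -38, 72, 0, 0.7],
    [-1, -38, 72, 0, 1],
    [-1, -38, 72, 0, 1],
    [-1, -38, 72, 0, 1],
    [-1, -38, 72, 0, 1],
    [-1, -38, 72, 0, 1],
    [-1, -38, 72, 0, 1]
  ],
  "newtons": 60
}}

```text
t: 28.68
eef_pos: [0.5142, 0.0587, 0.1511]
tool_rot: [0.188, 0.732, 0.631, 0.174]
contact_force: [0.6, -2.5, 4.4]
gripper_width: 0.218
```

```bash
python3 st.py; cat > car.py <<'E'
import sys
from fit import *
from station import bot
np.set_printoptions(precision=4,suppress=True)
def near(X,c,r,z0,z1):
    m=(np.hypot(X[...,0]-c[0],X[...,1]-c[1])<r)&(X[...,2]>z0)&(X[...,2]<z1);return X[m]
E
python3 - <<'E'
from car import *
print(bot.get_obs()["gripper_width"])
c=bot.read_camera("side"); np.savez("side12.npz",**c);crop(c,230,140,380,290,4,"pics/side12.png")
X=cloud(c)
for nm,cc in (("loose",(.525,.1015)),("fixed",(.509,.013))):
    b=near(X,cc,.03,.04,.078);print(nm,len(b),circ(b[:,:2],.018))
E
```

```text
t 28.6833 q [ 0.4994  0.3639 -0.9826  2.3168  1.3907  0.5458 -0.1774] pos [0.5142 0.0587 0.1511] 
toolx [0.1425 0.9897 0.0166] tooly [ 0.8587 -0.132   0.4952] toolz [ 0.4922 -0.0563 -0.8686] tilt 29.699296726197947 F [ 0.6074 -2.5002  4.3943]
0.21804036645703953
loose 184 (array([0.5249, 0.1034]), np.float64(0.0021251544905685846))
fixed 149 (array([0.5115, 0.013 ]), np.float64(0.0022199879890473836))
```

View pics/side12.png

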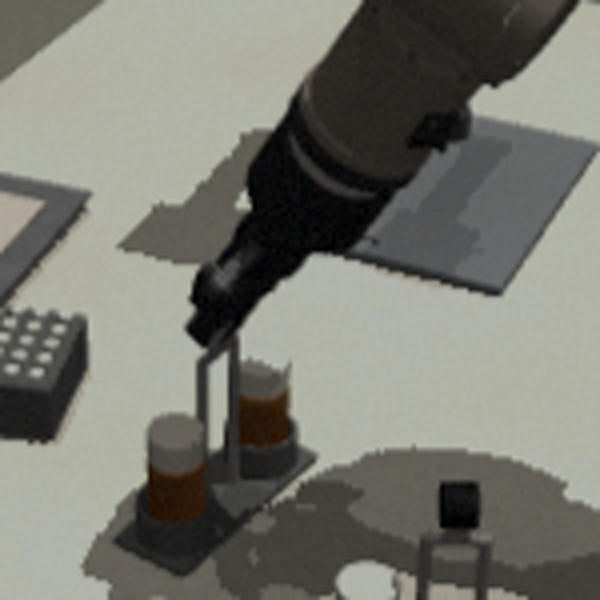

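```bash
python3 pl.py ".5142,.0587,.26" ".47,-.10,.262" ".442,-.2825,.262" ; python3 - <<'E'
from ik import *
from station import bot
np.set_printoptions(precision=2,suppress=True)
q=bot.get_obs()["q"];R=fk(q,P)[1]
x=fk(q,P)[0]
for p in [(.5142,.0587,.262),(.50,-.10,.262),(.442,-.2825,.262),(.507,-.2825,.262),(.507,-.2825,.20)]:
    p=np.array(p)
    for k in range(1,7):
        X=x+(p-x)*k/6
        c,q1=ik(X,R,q,3)
        if c**.5>2e-3: print("  bad",X,c**.5)
        q=q1
    x=p;print(p,"%.4f"%c**.5,q)
E
```

```text
.5142,.0587,.26 [  1.8  53.9 -94.6] n 109.0
.47,-.10,.262 [-161.5   37.9 -109.2] n 199.0
.442,-.2825,.262 [-346.1   37.9 -112.7] n 366.0
[0.51 0.06 0.26] 0.0000 [ 0.64  0.09 -1.03  2.21  0.67  0.51  0.53]
  bad [0.51 0.01 0.26] 0.0036024313297959663
  bad [ 0.51 -0.02  0.26] 0.0024670466523038534
  bad [ 0.5  -0.07  0.26] 0.002222008211106817
[ 0.5  -0.1   0.26] 0.0000 [ 1.43  0.14 -1.4   2.22  0.42  0.4   1.15]
[ 0.44 -0.28  0.26] 0.0000 [ 1.76  0.23 -1.27  2.16  0.01  0.44  1.96]
[ 0.51 -0.28  0.26] 0.0000 [ 1.55  0.36 -1.22  2.06  0.4   0.48  1.55]
[ 0.51 -0.28  0.2 ] 0.0000 [ 1.09  0.3  -0.68  2.14  0.02  0.28  1.88]
```

Emit:
{"fn": "step_arm", "kwargs": {
  "targets": [
    [0, 3, -5, 0, 1],
    [0, 7, -13, 0, 1],
    [0, 13, -24, 0, 1],
    [0, 22, -39, 0, 1],
    [0, 31, -55, 0, 1],
    [1, 40, -71, 0, 1],
    [1, 48, -85, 0, 1],
    [2, 54, -95, 0, 1],
    [2, 55, -97, 0, 1],
    [2, 55, -97, 0, 1]
  ]
}}

```text
t: 29.57
eef_pos: [0.5128, 0.0591, 0.2616]
tool_rot: [0.187, 0.732, 0.632, 0.173]
contact_force: [0.8, 0.3, -5.5]
gripper_width: 0.218
```

```bash
python3 st.py;  python3 pl.py ".49,-.10,.262" ".442,-.2825,.262"; python3 - <<'E'
from car import *
o=bot.get_obs();print(o["gripper_width"])
c=bot.read_camera("side"); np.savez("side13.npz",**c);crop(c,230,100,380,250,4,"pics/side13.png")
X=cloud(c)
for nm,cc in (("loose",(.525,.1015)),("fixed",(.511,.013))):
    b=near(X,cc,.035,.155,.185);print(nm,len(b),circ(b[:,:2],.018))
    for z in (.15,.16,.17,.18):
        k=b[abs(b[:,2]-z)<.006]; 
        if len(k)>8: print("   ",z,circ(k[:,:2],.018))
    t=near(X,cc,.03,.15,.22);print("  top",t[:,2].max())
E
```

```text
t 29.5667 q [ 0.8154  0.1291 -1.2188  2.2032  0.7374  0.5399  0.4755] pos [0.5128 0.0591 0.2616] 
toolx [0.1423 0.9897 0.0172] tooly [ 0.8597 -0.1321  0.4934] toolz [ 0.4906 -0.0554 -0.8696] tilt 29.583563988841387 F [ 0.7674  0.3253 -5.4753]
.49,-.10,.262 [-160.7    1.6   -2.7] n 161.0
.442,-.2825,.262 [-348.2  -15.5  -16.2] n 349.0
0.21786402397160495
loose 179 (array([0.5238, 0.1039]), np.float64(0.0031025225276223195))
    0.16 (array([0.5239, 0.1043]), np.float64(0.0028051414328584445))
    0.17 (array([0.5241, 0.1038]), np.float64(0.003145337657628245))
    0.18 (array([0.5236, 0.1036]), np.float64(0.0030328086585943484))
  top 0.21886340618480293
fixed 157 (array([0.5115, 0.0162]), np.float64(0.005130905216535983))
    0.16 (array([0.5118, 0.0163]), np.float64(0.005008697079609836))
    0.17 (array([0.5111, 0.0157]), np.float64(0.005109862647480455))
    0.18 (array([0.5114, 0.0158]), np.float64(0.005205846474778447))
  top 0.21884570308435616
```

View pics/side13.png

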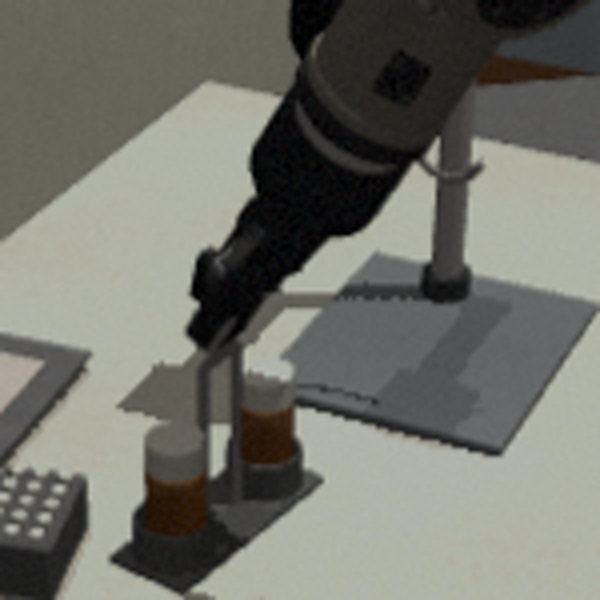

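Emit:
{"fn": "step_arm", "kwargs": {
  "targets": [
    [-8, 0, 0, 0, 1],
    [-24, 0, 0, 0, 1],
    [-48, 1, -1, 0, 1],
    [-76, 1, -1, 0, 1],
    [-104, 2, -2, 0, 1],
    [-132, 2, -2, 0, 1],
    [-160, 2, -3, 0, 1],
    [-188, -1, -5, 0, 1],
    [-216, -4, -7, 0, 1],
    [-244, -6, -9, 0, 1],
    [-272, -9, -11, 0, 1],
    [-298, -11, -13, 0, 1],
    [-320, -13, -14, 0, 1],
    [-336, -15, -16, 0, 1],
    [-345, -15, -16, 0, 1],
    [-348, -16, -16, 0, 1],
    [-348, -16, -16, 0, 1],
    [-348, -16, -16, 0, 1]
  ]
}}

```text
t: 31.12
eef_pos: [0.4427, -0.2804, 0.2612]
tool_rot: [0.186, 0.731, 0.632, 0.174]
contact_force: [-0.3, 0.9, -5.6]
gripper_width: 0.217
```

```bash
python3 st.py; python3 - <<'E'
from car import *
o=bot.get_obs();print(o["gripper_width"],o["t"])
c=bot.read_camera("side"); np.savez("side14.npz",**c);crop(c,270,40,450,220,4,"pics/side14.png")
c=bot.read_camera("top"); np.savez("top14.npz",**c);crop(c,360,160,520,280,5,"pics/top14.png")
E
```

```text
t 31.1167 q [ 1.7767  0.246  -1.3039  2.1562  0.069   0.443   1.9092] pos [ 0.4427 -0.2804  0.2612] 
toolx [0.1395 0.99   0.0186] tooly [ 0.8604 -0.1305  0.4926] toolz [ 0.4902 -0.0528 -0.87  ] tilt 29.53749104612903 F [-0.344   0.9204 -5.6468]
0.2170964000312312 31.1167
```

View pics/side14.png

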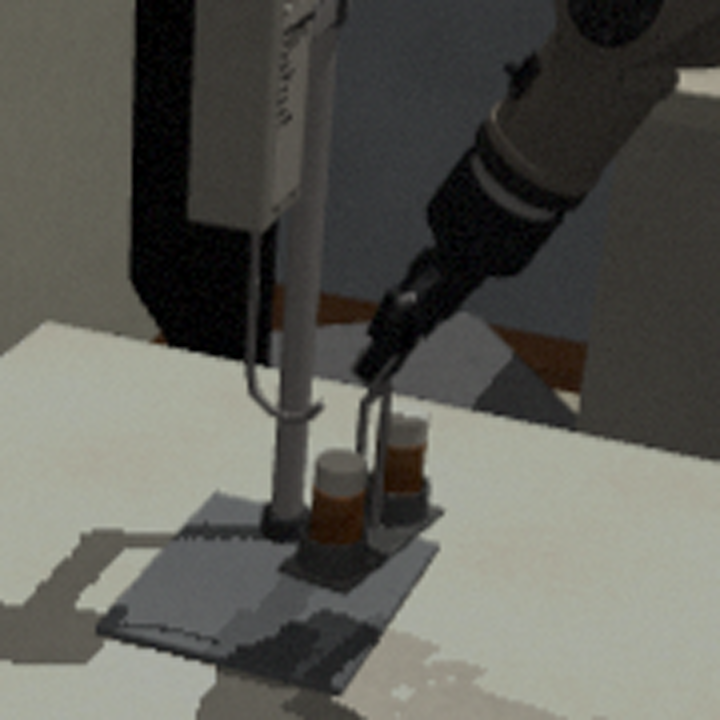

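View pics/top14.png

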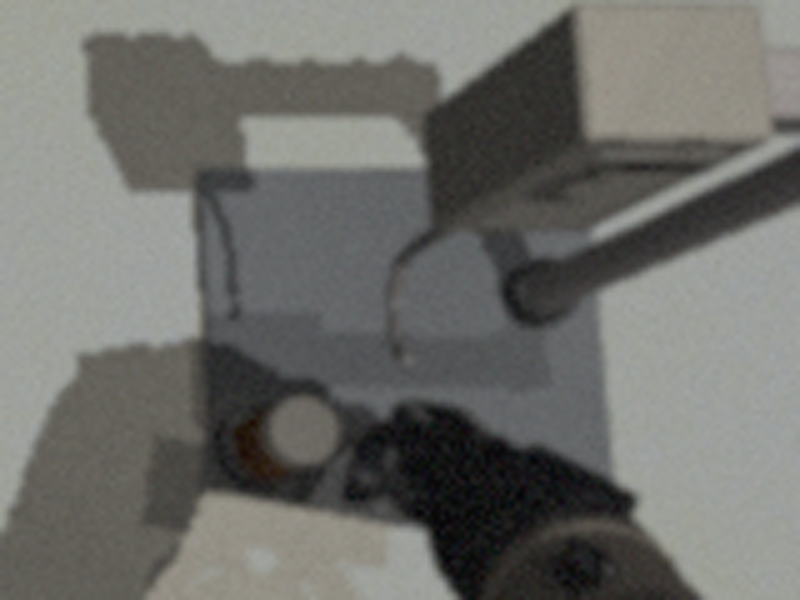

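```bash
python3 - <<'E'
from car import *
S=np.load("side14.npz");X=cloud(S)
# uprights
b=np.array([.4467,-.281])
m=(np.hypot(X[...,0]-b[0],X[...,1]-b[1])<.025)&(X[...,2]>.13)&(X[...,2]<.235)
p=X[m];v,u=np.where(m)
ay=np.array([.15,.989]);s=(p[:,:2]-b)@ay;t=(p[:,:2]-b)@[.989,-.15]
for lo,hi in ((-.025,-.009),(.009,.025)):
    k=(s>lo)&(s<hi)
    for z in (.14,.16,.18,.2,.215):
        kk=k&(abs(p[:,2]-z)<.01)
        if kk.sum()>3: print(lo,z,kk.sum(),p[kk].mean(0),"s",np.median(s[kk]),"t",np.median(t[kk]))
for zz in (.215,.22,.225,.23,.235):
    k=abs(s)<.008; kk=k&(abs(p[:,2]-zz)<.003); print("bar?",zz,kk.sum(),p[kk].mean(0) if kk.sum() else "")
for nm,cc in (("loose",b+.046*ay),("fixed",b-.046*ay)):
    q=near(X,cc,.03,.15,.19);print(nm,len(q),circ(q[:,:2],.018))
# hook tip
h=X[(X[...,0]>.47)&(X[...,0]<.53)&(X[...,1]>-.31)&(X[...,1]<-.25)&(X[...,2]>.18)&(X[...,2]<.225)]
h=h[np.argsort(h[:,0])];print(h[::max(1,len(h)//15)])
E
```

```text
-0.025 0.14 27 [ 0.441  -0.2966  0.1386] s -0.017978420683958767 t -0.003849156851156022
-0.025 0.16 18 [ 0.4433 -0.297   0.1586] s -0.013852865834480775 t -0.0004940427640776793
-0.025 0.18 14 [ 0.4431 -0.2939  0.1795] s -0.012714587636910767 t -0.001441689686376603
-0.025 0.2 16 [ 0.4438 -0.2955  0.2004] s -0.01337562455352088 t -0.001081870314142119
-0.025 0.215 17 [ 0.4443 -0.2944  0.2144] s -0.013534781638309538 t -0.0006092264800629492
0.009 0.2 19 [ 0.4493 -0.2622  0.2007] s 0.019289541833756682 t 0.00010058869029879909
0.009 0.215 14 [ 0.4492 -0.2615  0.2126] s 0.020144892873310373 t -0.0004953980887886597
bar? 0.215 0 
bar? 0.22 0 
bar? 0.225 1 [ 0.4457 -0.2778  0.2253]
bar? 0.23 5 [ 0.4446 -0.2781  0.2303]
bar? 0.235 2 [ 0.4432 -0.2808  0.2337]
loose 170 (array([ 0.4535, -0.2354]), np.float64(0.0021297755746493108))
fixed 131 (array([ 0.4401, -0.3249]), np.float64(0.002792547219205392))
[[ 0.486  -0.2781  0.2132]
 [ 0.489  -0.2796  0.2057]
 [ 0.4896 -0.28    0.2116]
 [ 0.4933 -0.2836  0.203 ]
 [ 0.4944 -0.2796  0.1982]
 [ 0.4973 -0.2863  0.2009]
 [ 0.4984 -0.2818  0.1995]
 [ 0.5031 -0.2871  0.193 ]
 [ 0.504  -0.2814  0.1953]
 [ 0.5082 -0.284   0.1963]
 [ 0.5106 -0.2832  0.193 ]
 [ 0.513  -0.2814  0.1932]
 [ 0.5159 -0.2812  0.1927]
 [ 0.5177 -0.2849  0.1969]
 [ 0.5203 -0.2837  0.1968]
 [ 0.5231 -0.2837  0.1931]
 [ 0.5249 -0.2874  0.1974]
 [ 0.5255 -0.281   0.2   ]
 [ 0.5272 -0.2851  0.201 ]
 [ 0.529  -0.2829  0.1953]]
```

The carrier hangs level in front of the hook: the loop is at (375,390) in the crop and the tip at (318,405). Its bar at z≈0.229 clears the tip (0.213). I'll move in along +x.

Emit:
{"fn": "step_arm", "kwargs": {
  "targets": [
    [1, 5, 3, 0, 1],
    [2, 13, 7, 0, 1],
    [3, 23, 13, 0, 1],
    [4, 33, 19, 0, 1],
    [5, 43, 24, 0, 1],
    [6, 51, 29, 0, 1],
    [7, 55, 31, 0, 1],
    [7, 55, 31, 0, 1],
    [7, 55, 31, 0, 1]
  ]
}}

```text
t: 31.97
eef_pos: [0.506, -0.2831, 0.262]
tool_rot: [0.187, 0.731, 0.632, 0.174]
contact_force: [-0.4, -0.9, -5.7]
gripper_width: 0.215
```

```bash
python3 st.py; python3 - <<'E'
from car import *
c=bot.read_camera("side"); np.savez("side15.npz",**c);crop(c,270,40,450,220,4,"pics/side15.png");X=cloud(c)
b=np.array([.510,-.2825]);ay=np.array([.15,.989])
for nm,cc in (("loose",b+.046*ay),("fixed",b-.046*ay)):
    q=near(X,cc,.03,.14,.19);print(nm,len(q),circ(q[:,:2],.018))
E
```

```text
t 31.9667 q [ 1.4572  0.2973 -1.0879  2.0616  0.2186  0.4514  1.7067] pos [ 0.506  -0.2831  0.262 ] 
toolx [0.1399 0.99   0.0177] tooly [ 0.8602 -0.1304  0.4931] toolz [ 0.4905 -0.0538 -0.8698] tilt 29.563944724403285 F [-0.4127 -0.8774 -5.7057]
loose 230 (array([ 0.5166, -0.2373]), np.float64(0.0032878584379819288))
fixed 170 (array([ 0.5039, -0.3271]), np.float64(0.003864229117560815))
```

View pics/side15.png

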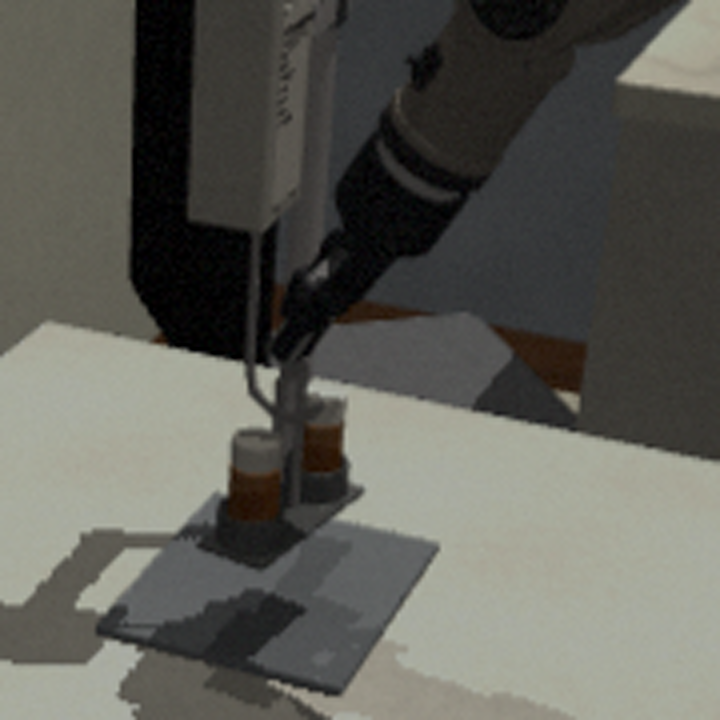

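Emit:
{"fn": "step_arm", "kwargs": {
  "targets": [
    [0, -2, 3, 0, 1],
    [0, -4, 7, 0, 1],
    [0, -6, 10.5, 0, 1],
    [0, -8, 14, 0, 1],
    [0, -10, 17.5, 0, 1],
    [0, -12, 21, 0, 1],
    [0, -13, 23, 0, 1],
    [0, -14, 24.7, 0, 1],
    [0, -15, 26.4, 0, 1],
    [0, -16, 28, 0, 1],
    [0, -17, 29.8, 0, 1],
    [0, -18, 31.6, 0, 1],
    [0, -19, 33.3, 0, 1],
    [0, -20, 35, 0, 1],
    [0, -20, 35, 0, 1],
    [0, -20, 35, 0, 1]
  ]
}}

```text
t: 33.35
eef_pos: [0.5063, -0.2834, 0.222]
tool_rot: [0.188, 0.732, 0.632, 0.174]
contact_force: [-0.1, -0.2, -2.5]
gripper_width: 0.223
```

```bash
python3 st.py; python3 - <<'E'
from car import *
c=bot.read_camera("side"); np.savez("side16.npz",**c);crop(c,270,40,450,220,4,"pics/side16.png");X=cloud(c)
b=np.array([.510,-.2825]);ay=np.array([.15,.989])
for nm,cc in (("loose",b+.046*ay),("fixed",b-.046*ay)):
    q=near(X,cc,.03,.10,.15);print(nm,len(q),circ(q[:,:2],.018))
E
```

```text
t 33.35 q [ 1.3515  0.3386 -0.9818  2.1059  0.3053  0.3605  1.6323] pos [ 0.5063 -0.2834  0.222 ] 
toolx [0.1414 0.9898 0.0175] tooly [ 0.8594 -0.1315  0.4941] toolz [ 0.4914 -0.0548 -0.8692] tilt 29.633411705259736 F [-0.0931 -0.2241 -2.5399]
loose 212 (array([ 0.5174, -0.2379]), np.float64(0.003058994451060933))
fixed 171 (array([ 0.5039, -0.3274]), np.float64(0.0035705943350040972))
```

View pics/side16.png

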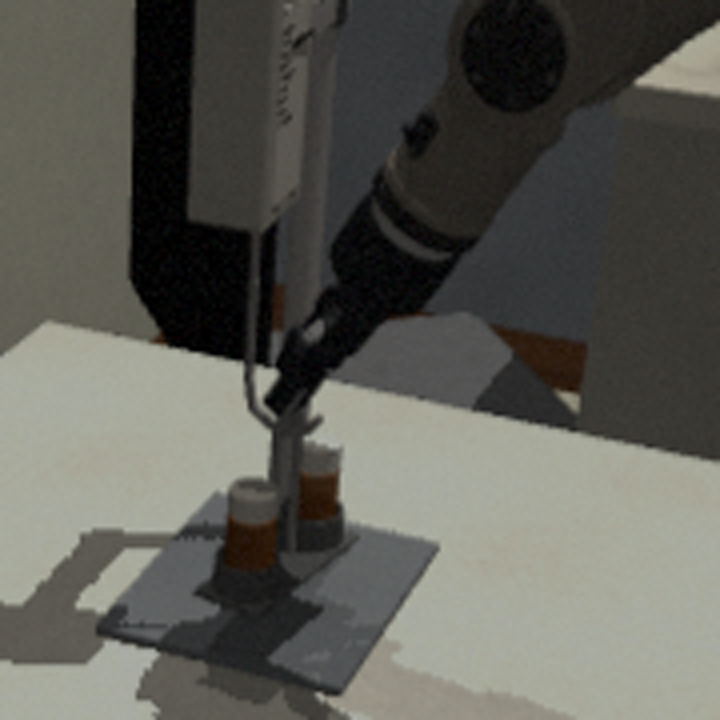

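Emit:
{"fn": "step_arm", "kwargs": {
  "targets": [
    [0, -1, 1.7, 0, 1],
    [0, -2, 3.5, 0, 1],
    [0, -3, 5.2, 0, 1],
    [0, -4, 7, 0, 1],
    [0, -5, 8.7, 0, 1],
    [0, -6, 10.4, 0, 1],
    [0, -6, 10.4, 0, 1],
    [0, -6, 10.4, 0, 1],
    [0, -6, 10.4, 0, 1]
  ]
}}

```text
t: 34.15
eef_pos: [0.5064, -0.2834, 0.2102]
tool_rot: [0.188, 0.732, 0.632, 0.174]
contact_force: [0.5, -1.9, -1.8]
gripper_width: 0.219
```

Emit:
{"fn": "step_arm", "kwargs": {
  "targets": [
    [0, 0, 0, 0, 1]
  ]
}}

```text
t: 34.23
eef_pos: [0.5064, -0.2833, 0.2102]
tool_rot: [0.188, 0.732, 0.632, 0.174]
contact_force: [0.4, -2.1, -0.7]
gripper_width: 0.223
```

Emit:
{"fn": "step_arm", "kwargs": {
  "targets": [
    [0, 0, 0, 0, 1]
  ]
}}

```text
t: 34.32
eef_pos: [0.5063, -0.2833, 0.2102]
tool_rot: [0.188, 0.732, 0.632, 0.174]
contact_force: [1.3, -2.5, -0.7]
gripper_width: 0.221
```

Emit:
{"fn": "step_arm", "kwargs": {
  "targets": [
    [0, 0, 0, 0, 1]
  ]
}}

```text
t: 34.4
eef_pos: [0.5063, -0.2833, 0.2102]
tool_rot: [0.188, 0.732, 0.632, 0.174]
contact_force: [1.9, -1.5, -1.2]
gripper_width: 0.22
```

Emit:
{"fn": "step_arm", "kwargs": {
  "targets": [
    [0, -1, 1.7, 0, 1],
    [0, -2, 3.5, 0, 1],
    [0, -2.5, 4.4, 0, 1],
    [0, -2.5, 4.4, 0, 1],
    [0, -2.5, 4.4, 0, 1]
  ]
}}

```text
t: 34.82
eef_pos: [0.5063, -0.2833, 0.2049]
tool_rot: [0.188, 0.732, 0.632, 0.174]
contact_force: [1.7, -1.7, 0.3]
gripper_width: 0.222
```

Emit:
{"fn": "step_arm", "kwargs": {
  "targets": [
    [0, 0, 0, 0, 1]
  ]
}}

```text
t: 34.9
eef_pos: [0.5063, -0.2832, 0.205]
tool_rot: [0.188, 0.732, 0.632, 0.174]
contact_force: [2.3, -3.5, -0.4]
gripper_width: 0.219
```

Emit:
{"fn": "step_arm", "kwargs": {
  "targets": [
    [0, 0, 0, 0, 1]
  ]
}}

```text
t: 34.98
eef_pos: [0.5063, -0.2832, 0.205]
tool_rot: [0.188, 0.732, 0.632, 0.174]
contact_force: [3.1, -3.1, -0.9]
gripper_width: 0.218
```

Emit:
{"fn": "step_arm", "kwargs": {
  "targets": [
    [0, 0, 0, 0, 1]
  ]
}}

```text
t: 35.07
eef_pos: [0.5062, -0.2832, 0.205]
tool_rot: [0.188, 0.732, 0.632, 0.174]
contact_force: [2.0, -4.4, -0.6]
gripper_width: 0.217
```

```bash
python3 st.py; python3 - <<'E'
from car import *
c=bot.read_camera("side"); np.savez("side17.npz",**c);crop(c,270,40,450,220,4,"pics/side17.png");X=cloud(c)
b=np.array([.510,-.2825]);ay=np.array([.15,.989])
for nm,cc in (("loose",b+.046*ay),("fixed",b-.046*ay)):
    q=near(X,cc,.03,.09,.13);print(nm,len(q),circ(q[:,:2],.018))
E
```

```text
t 35.0667 q [ 1.3031  0.3552 -0.9308  2.1236  0.342   0.3211  1.6   ] pos [ 0.5062 -0.2832  0.205 ] 
toolx [0.1416 0.9898 0.0174] tooly [ 0.8593 -0.1316  0.4942] toolz [ 0.4914 -0.055  -0.8692] tilt 29.63669338070551 F [ 1.9683 -4.4077 -0.6202]
loose 154 (array([ 0.5173, -0.2383]), np.float64(0.002208323991760569))
fixed 121 (array([ 0.504 , -0.3277]), np.float64(0.0031945144889471313))
```

View pics/side17.png

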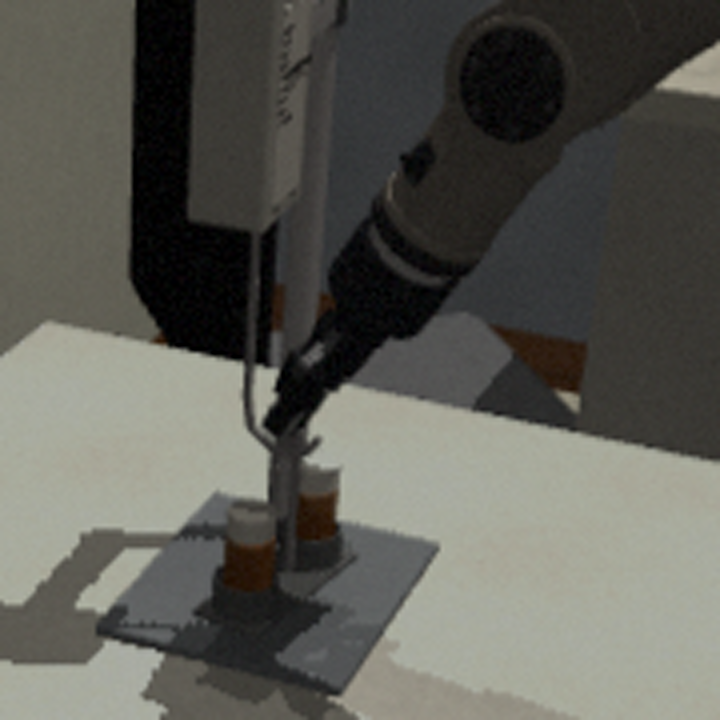

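Emit:
{"fn": "step_arm", "kwargs": {
  "targets": [
    [0, -0.5, 0.9, 0, 1],
    [0, -1, 1.7, 0, 1],
    [0, -1, 1.7, 0, 1],
    [0, -1, 1.7, 0, 1],
    [0, -1, 1.7, 0, 0.74],
    [0, -1, 1.7, 0, 0.7],
    [0, -1, 1.7, 0, 0.65],
    [0, -1, 1.7, 0, 0.5],
    [0, -1, 1.7, 0, 0.4],
    [0, -1, 1.7, 0, 0.4],
    [0, -1, 1.7, 0, 0.4],
    [0, -1, 1.7, 0, 0.4]
  ],
  "newtons": 20
}}

```text
t: 36.12
eef_pos: [0.506, -0.2829, 0.2028]
tool_rot: [0.187, 0.732, 0.632, 0.174]
contact_force: [0.5, -0.3, -0.2]
gripper_width: 0.601
```

```bash
python3 st.py; python3 - <<'E'
from car import *
c=bot.read_camera("side"); np.savez("side18.npz",**c);crop(c,270,40,450,220,4,"pics/side18.png");X=cloud(c)
b=np.array([.510,-.2825]);ay=np.array([.15,.989])
for nm,cc in (("loose",b+.046*ay),("fixed",b-.046*ay)):
    q=near(X,cc,.03,.085,.13);print(nm,len(q),circ(q[:,:2],.018))
E
```

```text
t 36.1167 q [ 1.2972  0.3573 -0.9248  2.126   0.3461  0.3167  1.5962] pos [ 0.506  -0.2829  0.2028] 
toolx [0.1414 0.9898 0.0177] tooly [ 0.8597 -0.1316  0.4936] toolz [ 0.4909 -0.0545 -0.8695] tilt 29.598874106203688 F [ 0.4892 -0.2785 -0.1852]
loose 171 (array([ 0.5179, -0.2371]), np.float64(0.002450265375710328))
fixed 139 (array([ 0.5013, -0.3268]), np.float64(0.0030802791965759257))
```

View pics/side18.png

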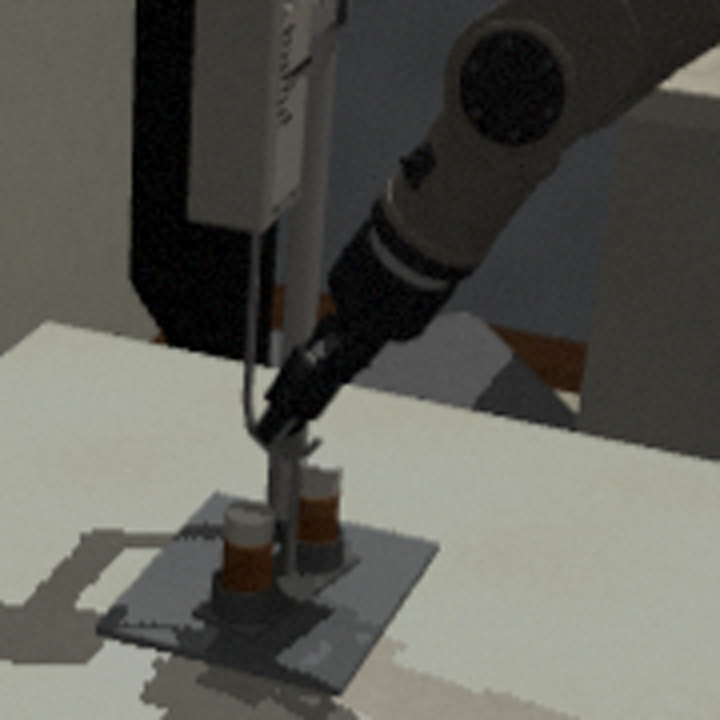

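Released: the tool force is near zero and the carrier hangs on the hook. I'll back off along the tool axis.

Emit:
{"fn": "step_arm", "kwargs": {
  "targets": [
    [0, 0, -4, 0, 0.3],
    [0, 0, -12, 0, 0.3],
    [0, 0, -24, 0, 0.3],
    [0, 0, -40, 0, 0.3],
    [0, 0, -60, 0, 0.3],
    [0, 0, -80, 0, 0.3],
    [0, 0, -100, 0, 0.3],
    [0, 0, -115, 0, 0.3],
    [0, 0, -120, 0, 0.3],
    [0, 0, -120, 0, 0.3],
    [0, 0, -120, 0, 0.3],
    [0, 0, -120, 0, 0.3],
    [0, 0, -120, 0, 0.3],
    [0, 0, -120, 0, 0.3],
    [0, 0, -120, 0, 0.3],
    [0, 0, -120, 0, 0.3]
  ]
}}

```text
t: 37.5
eef_pos: [0.4473, -0.276, 0.307]
tool_rot: [0.187, 0.732, 0.632, 0.174]
contact_force: [0.2, 0.3, -0.1]
gripper_width: 0.703
```

```bash
python3 st.py; cat > chk.py <<'E'
from car import *
import sys
k=sys.argv[1]
c=bot.read_camera("side"); np.savez(f"side{k}.npz",**c);crop(c,270,40,450,220,4,f"pics/side{k}.png");X=cloud(c);g=c["frame"].astype(int)
b=np.array([.510,-.2825]);ay=np.array([.15,.989])
for nm,cc in (("loose",b+.046*ay),("fixed",b-.046*ay)):
    q=near(X,cc,.03,.085,.13);C,_=circ(q[:,:2],.018);print(nm,len(q),C,_)
    for z in (.092,.104,.116,.126):
        s=q[abs(q[:,2]-z)<.006]
        if len(s)>10: print("   z",z,circ(s[:,:2],.018)[0])
    t=near(X,C,.03,.12,.17);t=t[(t[:,2]>.125)];print("   top z max",np.percentile(t[:,2],98))
m=(np.hypot(X[...,0]-.51,X[...,1]+.2825)<.035)&(X[...,2]>.17)&(X[...,2]<.22)&(g.sum(-1)<130);p=X[m]
print("roller",len(p),p.mean(0) if len(p) else "")
h=X[(X[...,0]>.535)&(X[...,0]<.55)&(X[...,1]>-.30)&(X[...,1]<-.27)&(X[...,2]<.335)&(X[...,2]>.15)];print("shank lowest",h[:,2].min() if len(h) else "")
E
python3 chk.py 19
```

```text
t 37.5 q [ 1.8986  0.1495 -1.3868  2.0974 -0.1257  0.5478  2.066 ] pos [ 0.4473 -0.276   0.307 ] 
toolx [0.1406 0.9899 0.0183] tooly [ 0.8597 -0.1312  0.4937] toolz [ 0.4911 -0.0536 -0.8695] tilt 29.604946043433998 F [ 0.1925  0.3319 -0.1379]
loose 179 [ 0.5175 -0.2368] 0.002756026553022105
   z 0.092 [ 0.518  -0.2376]
   z 0.104 [ 0.5162 -0.2365]
   z 0.116 [ 0.5182 -0.2368]
   z 0.126 [ 0.5176 -0.2366]
   top z max 0.16575122639342932
fixed 138 [ 0.5023 -0.3263] 0.0030498080881913507
   z 0.092 [ 0.5008 -0.3266]
   z 0.104 [ 0.5023 -0.3269]
   z 0.116 [ 0.5035 -0.3253]
   z 0.126 [ 0.503  -0.3261]
   top z max 0.14089914695293812
roller 93 [ 0.5095 -0.275   0.1947]
shank lowest 0.17831874295782726
```

View pics/side19.png

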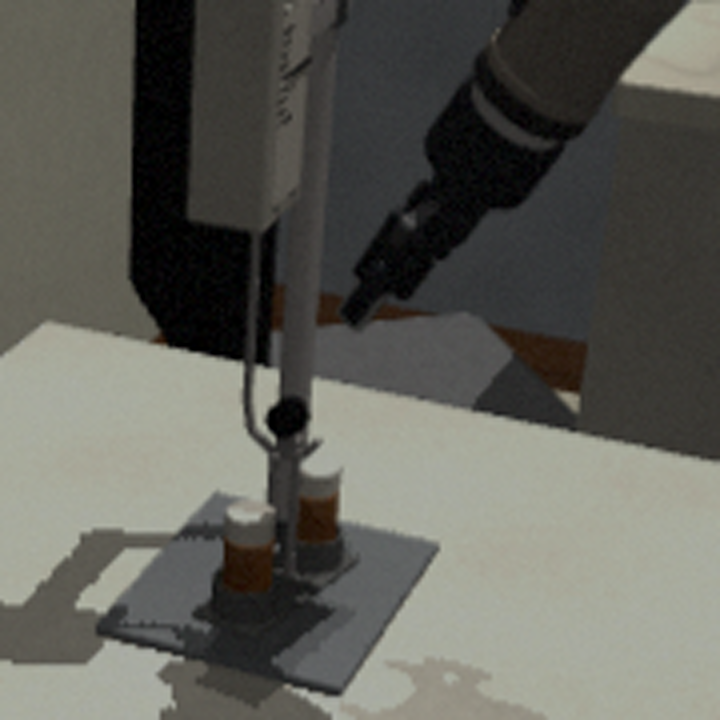

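The carrier hangs in the hook, with the roller at (288,415) above the saddle and the gripper clear. I'll wait for it to settle and compare frames.

Emit:
{"fn": "step_arm", "kwargs": {
  "targets": [
    [0, 0, 0, 0, 0.3],
    [0, 0, 0, 0, 0.3],
    [0, 0, 0, 0, 0.3],
    [0, 0, 0, 0, 0.3],
    [0, 0, 0, 0, 0.3],
    [0, 0, 0, 0, 0.3],
    [0, 0, 0, 0, 0.3],
    [0, 0, 0, 0, 0.3],
    [0, 0, 0, 0, 0.3],
    [0, 0, 0, 0, 0.3],
    [0, 0, 0, 0, 0.3],
    [0, 0, 0, 0, 0.3],
    [0, 0, 0, 0, 0.3],
    [0, 0, 0, 0, 0.3],
    [0, 0, 0, 0, 0.3],
    [0, 0, 0, 0, 0.3],
    [0, 0, 0, 0, 0.3],
    [0, 0, 0, 0, 0.3],
    [0, 0, 0, 0, 0.3],
    [0, 0, 0, 0, 0.3]
  ]
}}

```text
t: 39.22
eef_pos: [0.4471, -0.2764, 0.3072]
tool_rot: [0.187, 0.732, 0.632, 0.174]
contact_force: [0.6, -0.4, -0.5]
gripper_width: 0.703
```

```bash
python3 - <<'E'
from car import *
F=[]
for i in range(12):
    c=bot.read_camera("side");F.append(c)
    # track centroid of white caps & roller in picture crop (sub-pixel)
g=[cv2.cvtColor(c["frame"],cv2.COLOR_RGB2GRAY).astype(np.float32)[120:200,310:370] for c in F]
for a in g[1:]: print(np.round(cv2.phaseCorrelate(g[0],a)[0],3),end=" ")
np.savez("side20.npz",**F[-1]);crop(F[-1],270,40,450,220,4,"pics/side20.png")
X=cloud(F[-1])
print()
b=np.array([.510,-.2825]);ay=np.array([.17,.985])
C={}
for nm,cc in (("loose",b+.046*ay),("fixed",b-.046*ay)):
    q=near(X,cc,.03,.085,.13);C[nm],_=circ(q[:,:2],.018)
    t=near(X,C[nm],.014,.125,.17);print(nm,C[nm],"cap top z median of highest",np.sort(t[:,2])[-30:].mean(),len(t))
c=bot.read_camera("top");np.savez("top20.npz",**c);crop(c,360,160,520,280,5,"pics/top20.png")
X=cloud(c)
for nm in C:
    t=near(X,C[nm],.014,.12,.17);print("top",nm,len(t),t.mean(0) if len(t) else "")
for nm,cc,zt in (("jar",(.564,.307),.068),("bottle",(.434,.279),.125),("box",(.68,.02),.049)):
    a=near(X,cc,.06,zt-.008,zt+.012);a0=near(cloud(np.load("top0.npz")),cc,.06,zt-.008,zt+.012);print(nm,a.mean(0)-a0.mean(0))
E
```

```text
[-0.004  0.021] [0.001 0.042] [0.004 0.017] [-0.034  0.064] [-0.028  0.016] [-0.006  0.044] [-0.017  0.047] [-0.044  0.019] [-0.015  0.04 ] [0.011 0.054] [-0.03  0.02] 
loose [ 0.518 -0.237] cap top z median of highest 0.13950646098866765 40
fixed [ 0.5024 -0.3261] cap top z median of highest 0.13815581587329107 37
top loose 82 [ 0.5187 -0.2374  0.1379]
top fixed 83 [ 0.5022 -0.3257  0.1375]
jar [-0.     -0.0001  0.    ]
bottle [-0.      0.0002 -0.0001]
box [ 0.0003  0.0004 -0.0003]
```

View pics/side20.png

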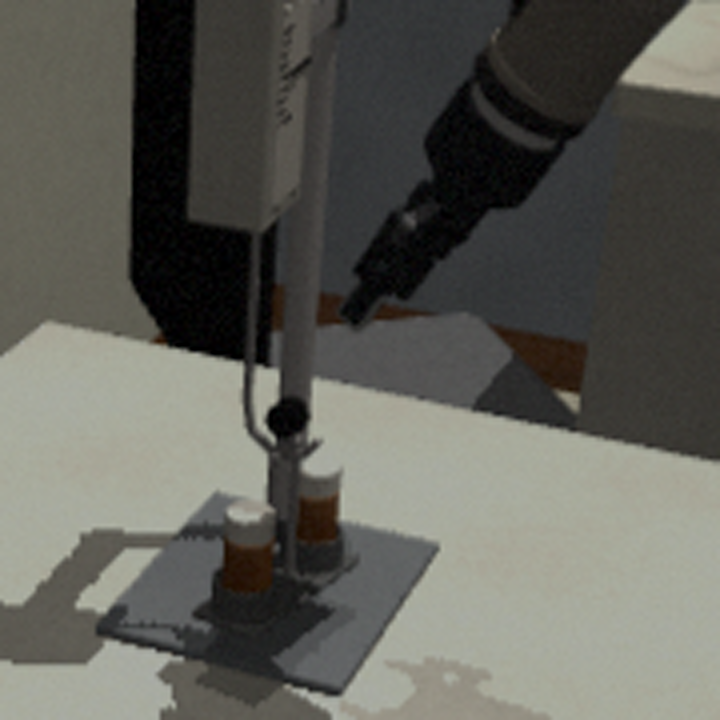

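View pics/top20.png

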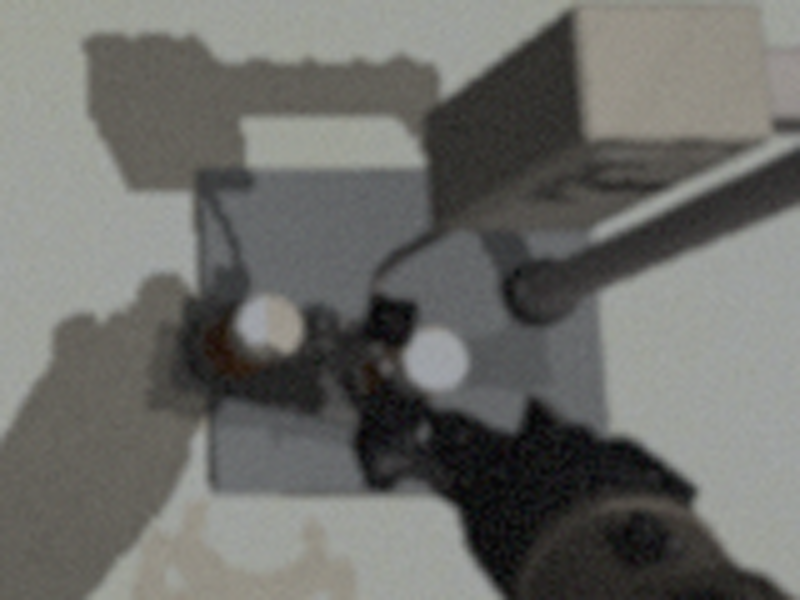

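It's at rest, with frame shifts under 0.1 px. Both cap tops sit at 0.138 m, so it is level. The scale is down about 30 mm, the carrier base is about 52 mm up, and the bystanders have moved less than 1 mm. Handing in.

```bash
python3 - <<'E'
from station import bot
print(bot.hand_in())
E
```

```text
the job is handed in; nothing more can be done
None
```

I put the loose vial fully down in the carrier's empty cup, then hung the carrier on the scale hook, lowered it slowly, let go and handed in at about 40 s of the 64 s.

- **How the hook was reached:** The moves can't tilt the tool directly. I leaned it by pressing joint 6 against its limit, first to 40°, then reduced to about 30° because my arm model put 40° at the edge of reach there. I had gripped the carrier once at 40°, which turned it about 10° on the bench. I released it and gripped it again at 30° before lifting.

**Last checks before handing in:**
- **At rest:** the carrier shifted less than 0.1 pixel over 12 frames.
- **Level:** both vial caps stood at about 0.138 m, within 1 mm of each other in the top camera.
- **Scale load:** the bar is in the saddle with the scale down about 30 mm, worked out from the cap height. The carrier base is about 52 mm up.
- **Released:** the gripper was backed off with no contact force beyond sensor noise (under 1 N).
- **Bystanders:** bottle, jar and tip box had moved less than 1 mm.

**Readings that disagreed or were not measured:**
- A 44 N force spike showed once during a fast free-space move. It was gone 0.05 s later and the picture showed no contact.
- Sideways forces of up to about 5 N built up while lowering, probably bar friction on the hook. They vanished on release.
- Hook speed was never measured directly. I lowered at about 25 mm/s with the hook loaded, and estimated at most 0.06 m/s at release.

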